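# Pack up the ink after calligraphy class

## Task

Pack up the ink bottles on the practice sheet: first turn the carrier's yellow lock collar fully open, to its stop at the green marks, then feel by lifting which bottles are full and which are empty. Stand every full bottle in a pocket of the wooden carrier and every empty one upright in the blue tray, and only when all are sorted turn the collar to its stop at the red marks, so that its arms lie over the bottles. Leave the other things on the table alone.

Things in the scene. Friction and masses are not known exactly. Their poses are not given: they have to be found in the camera images.
- bottle_a: ink bottle, opaque white with a green band and a red cap; full (300 g) or empty (110 g), each within 10 percent, which cannot be seen. Straight body 52 mm in diameter, 60 mm high, then a shoulder and a cap 32 mm in diameter, 80 mm high in all. Origin: centre of its underside, z up. All bottles look alike; some are absent (None)
- bottle_b: ink bottle, opaque white with a green band and a red cap; full (300 g) or empty (110 g), each within 10 percent, which cannot be seen. Straight body 52 mm in diameter, 60 mm high, then a shoulder and a cap 32 mm in diameter, 80 mm high in all. Origin: centre of its underside, z up. All bottles look alike; some are absent (None)
- bottle_c: ink bottle, opaque white with a green band and a red cap; full (300 g) or empty (110 g), each within 10 percent, which cannot be seen. Straight body 52 mm in diameter, 60 mm high, then a shoulder and a cap 32 mm in diameter, 80 mm high in all. Origin: centre of its underside, z up. All bottles look alike; some are absent (None)
- bottle_d: ink bottle, opaque white with a green band and a red cap; full (300 g) or empty (110 g), each within 10 percent, which cannot be seen. Straight body 52 mm in diameter, 60 mm high, then a shoulder and a cap 32 mm in diameter, 80 mm high in all. Origin: centre of its underside, z up. All bottles look alike; some are absent (None)
- bottle_e: ink bottle, opaque white with a green band and a red cap; full (300 g) or empty (110 g), each within 10 percent, which cannot be seen. Straight body 52 mm in diameter, 60 mm high, then a shoulder and a cap 32 mm in diameter, 80 mm high in all. Origin: centre of its underside, z up. All bottles look alike; some are absent (None)
- bottle_f: ink bottle, opaque white with a green band and a red cap; full (300 g) or empty (110 g), each within 10 percent, which cannot be seen. Straight body 52 mm in diameter, 60 mm high, then a shoulder and a cap 32 mm in diameter, 80 mm high in all. Origin: centre of its underside, z up. All bottles look alike; some are absent (None)
- carrier: plywood bottle carrier fixed to the table, 220 x 220 x 14 mm. Origin: centre of its underside, on the table, z up. Four square pockets, centres at x = +-62, y = +-62 mm. A post in the middle carries the yellow lock collar. Fingers setting a bottle in a pocket have room if they close radially or tangentially to the post (along the carrier's diagonals), not along its sides
- pocket0 (a point): centre of the floor of a carrier pocket (square, 62 mm wide, 8 mm deep); the floor is 6 mm above the table; axes as the carrier's. Any bottle may go in any pocket, one to a pocket
- pocket1 (a point): centre of the floor of a carrier pocket (square, 62 mm wide, 8 mm deep); the floor is 6 mm above the table; axes as the carrier's. Any bottle may go in any pocket, one to a pocket
- pocket2 (a point): centre of the floor of a carrier pocket (square, 62 mm wide, 8 mm deep); the floor is 6 mm above the table; axes as the carrier's. Any bottle may go in any pocket, one to a pocket
- pocket3 (a point): centre of the floor of a carrier pocket (square, 62 mm wide, 8 mm deep); the floor is 6 mm above the table; axes as the carrier's. Any bottle may go in any pocket, one to a pocket
- collar (a joint): turn of the lock collar about the upright post, rad: 0 open (its four arms at the green marks, on the carrier's x and y axes, between the pockets; a stop), 0.785 locked (arms at the red corner marks, over the pockets; a stop); grows anticlockwise from above. It turns against about 0.06 N m of friction and stays where left; it starts closed or partly closed
- collar_grip (a point): point on the collar's axis, 112 mm up, inside its black thumb bar (46 mm long, 14 mm thick, 100 to 122 mm above the table). Axes turn with the collar: x along an arm; the bar runs midway between +x and +y, so fingers gripping it go down between the arms. Arms: 12 mm wide, reach 89 mm, 93 to 99 mm above the table (a bottle in a pocket reaches 86)
- empties_tray: blue open tray for empties, fixed, 240 mm (x) by 130 mm (y) outside, 25 mm high, walls and floor 5 mm thick. Origin: centre of its underside, z up
- paperweight: brass bar, bystander, 160 x 26 x 18 mm, long axis x, origin centre of its underside
- seal_stone: reddish seal stone, bystander, 24 x 24 x 50 mm, origin centre of its underside
- phone: black phone, bystander, 150 x 72 x 8 mm, origin centre of its underside
- inkstone: dark inkstone slab, bystander, 130 x 85 x 18 mm, origin centre of its underside
- water_cup: small blue cup, bystander, 64 mm across, 55 mm high, origin centre of its underside
- brush: wooden writing brush lying on the table, bystander, 220 mm long, 10 mm thick, along its x axis, origin under its middle
There are look-alikes about, which are no part of the job. What is shaped like the bottle_f but pink, purple or turquoise is not meant.

How it is judged:
On the way, in this order (a step that is already met when the one before it is completed fails the run):
1. the collar is turned open, to within 0.08 rad of its stop at the green marks (value of joint collar below 0.08 rad), for 0.2 s.
2. with the collar still open (below 0.2 rad), every full bottle stands in a pocket and every empty one in the tray (((horizontal distance between bottle_a and pocket0 below 0.009 m and z of bottle_a in the frame of pocket0 below 0.006 m and contact force between bottle_a and carrier above 1.9 N) or (horizontal distance between bottle_a and pocket1 below 0.009 m and z of bottle_a in the frame of pocket1 below 0.006 m and contact force between bottle_a and carrier above 1.9 N) or (horizontal distance between bottle_a and pocket2 below 0.009 m and z of bottle_a in the frame of pocket2 below 0.006 m and contact force between bottle_a and carrier above 1.9 N) or (horizontal distance between bottle_a and pocket3 below 0.009 m and z of bottle_a in the frame of pocket3 below 0.006 m and contact force between bottle_a and carrier above 1.9 N) or (x of bottle_a in the frame of empties_tray between -0.095 and 0.095 m and y of bottle_a in the frame of empties_tray between -0.042 and 0.042 m and z of bottle_a in the frame of empties_tray below 0.012 m and contact force between bottle_a and empties_tray between 0.3 and 1.9 N)) and angle between each of bottle_a, bottle_b, bottle_c, bottle_d, bottle_e, bottle_f's own z axis and vertical below 0.12 rad and ((horizontal distance between bottle_b and pocket0 below 0.009 m and z of bottle_b in the frame of pocket0 below 0.006 m and contact force between bottle_b and carrier above 1.9 N) or (horizontal distance between bottle_b and pocket1 below 0.009 m and z of bottle_b in the frame of pocket1 below 0.006 m and contact force between bottle_b and carrier above 1.9 N) or (horizontal distance between bottle_b and pocket2 below 0.009 m and z of bottle_b in the frame of pocket2 below 0.006 m and contact force between bottle_b and carrier above 1.9 N) or (horizontal distance between bottle_b and pocket3 below 0.009 m and z of bottle_b in the frame of pocket3 below 0.006 m and contact force between bottle_b and carrier above 1.9 N) or (x of bottle_b in the frame of empties_tray between -0.095 and 0.095 m and y of bottle_b in the frame of empties_tray between -0.042 and 0.042 m and z of bottle_b in the frame of empties_tray below 0.012 m and contact force between bottle_b and empties_tray between 0.3 and 1.9 N)) and ((horizontal distance between bottle_c and pocket0 below 0.009 m and z of bottle_c in the frame of pocket0 below 0.006 m and contact force between bottle_c and carrier above 1.9 N) or (horizontal distance between bottle_c and pocket1 below 0.009 m and z of bottle_c in the frame of pocket1 below 0.006 m and contact force between bottle_c and carrier above 1.9 N) or (horizontal distance between bottle_c and pocket2 below 0.009 m and z of bottle_c in the frame of pocket2 below 0.006 m and contact force between bottle_c and carrier above 1.9 N) or (horizontal distance between bottle_c and pocket3 below 0.009 m and z of bottle_c in the frame of pocket3 below 0.006 m and contact force between bottle_c and carrier above 1.9 N) or (x of bottle_c in the frame of empties_tray between -0.095 and 0.095 m and y of bottle_c in the frame of empties_tray between -0.042 and 0.042 m and z of bottle_c in the frame of empties_tray below 0.012 m and contact force between bottle_c and empties_tray between 0.3 and 1.9 N)) and ((horizontal distance between bottle_d and pocket0 below 0.009 m and z of bottle_d in the frame of pocket0 below 0.006 m and contact force between bottle_d and carrier above 1.9 N) or (horizontal distance between bottle_d and pocket1 below 0.009 m and z of bottle_d in the frame of pocket1 below 0.006 m and contact force between bottle_d and carrier above 1.9 N) or (horizontal distance between bottle_d and pocket2 below 0.009 m and z of bottle_d in the frame of pocket2 below 0.006 m and contact force between bottle_d and carrier above 1.9 N) or (horizontal distance between bottle_d and pocket3 below 0.009 m and z of bottle_d in the frame of pocket3 below 0.006 m and contact force between bottle_d and carrier above 1.9 N) or (x of bottle_d in the frame of empties_tray between -0.095 and 0.095 m and y of bottle_d in the frame of empties_tray between -0.042 and 0.042 m and z of bottle_d in the frame of empties_tray below 0.012 m and contact force between bottle_d and empties_tray between 0.3 and 1.9 N)) and ((horizontal distance between bottle_e and pocket0 below 0.009 m and z of bottle_e in the frame of pocket0 below 0.006 m and contact force between bottle_e and carrier above 1.9 N) or (horizontal distance between bottle_e and pocket1 below 0.009 m and z of bottle_e in the frame of pocket1 below 0.006 m and contact force between bottle_e and carrier above 1.9 N) or (horizontal distance between bottle_e and pocket2 below 0.009 m and z of bottle_e in the frame of pocket2 below 0.006 m and contact force between bottle_e and carrier above 1.9 N) or (horizontal distance between bottle_e and pocket3 below 0.009 m and z of bottle_e in the frame of pocket3 below 0.006 m and contact force between bottle_e and carrier above 1.9 N) or (x of bottle_e in the frame of empties_tray between -0.095 and 0.095 m and y of bottle_e in the frame of empties_tray between -0.042 and 0.042 m and z of bottle_e in the frame of empties_tray below 0.012 m and contact force between bottle_e and empties_tray between 0.3 and 1.9 N)) and ((horizontal distance between bottle_f and pocket0 below 0.009 m and z of bottle_f in the frame of pocket0 below 0.006 m and contact force between bottle_f and carrier above 1.9 N) or (horizontal distance between bottle_f and pocket1 below 0.009 m and z of bottle_f in the frame of pocket1 below 0.006 m and contact force between bottle_f and carrier above 1.9 N) or (horizontal distance between bottle_f and pocket2 below 0.009 m and z of bottle_f in the frame of pocket2 below 0.006 m and contact force between bottle_f and carrier above 1.9 N) or (horizontal distance between bottle_f and pocket3 below 0.009 m and z of bottle_f in the frame of pocket3 below 0.006 m and contact force between bottle_f and carrier above 1.9 N) or (x of bottle_f in the frame of empties_tray between -0.095 and 0.095 m and y of bottle_f in the frame of empties_tray between -0.042 and 0.042 m and z of bottle_f in the frame of empties_tray below 0.012 m and contact force between bottle_f and empties_tray between 0.3 and 1.9 N)) and value of joint collar below 0.2 rad), for 0.2 s.
3. the collar is turned locked, to within 0.065 rad of its stop at the red marks (value of joint collar above 0.72 rad), for 0.2 s.
At the end, for the whole second after the job is handed in: Every full bottle (its weight over 1.9 N) stands upright on the floor of a carrier pocket, within 9 mm of its centre, every empty one (under 1.9 N) upright on the floor of the blue tray; all are at rest and released, and the collar is above 0.72 rad (locked stop 0.785) (((horizontal distance between bottle_a and pocket0 below 0.009 m and z of bottle_a in the frame of pocket0 below 0.006 m and contact force between bottle_a and carrier above 1.9 N) or (horizontal distance between bottle_a and pocket1 below 0.009 m and z of bottle_a in the frame of pocket1 below 0.006 m and contact force between bottle_a and carrier above 1.9 N) or (horizontal distance between bottle_a and pocket2 below 0.009 m and z of bottle_a in the frame of pocket2 below 0.006 m and contact force between bottle_a and carrier above 1.9 N) or (horizontal distance between bottle_a and pocket3 below 0.009 m and z of bottle_a in the frame of pocket3 below 0.006 m and contact force between bottle_a and carrier above 1.9 N) or (x of bottle_a in the frame of empties_tray between -0.095 and 0.095 m and y of bottle_a in the frame of empties_tray between -0.042 and 0.042 m and z of bottle_a in the frame of empties_tray below 0.012 m and contact force between bottle_a and empties_tray between 0.3 and 1.9 N)) and angle between each of bottle_a, bottle_b, bottle_c, bottle_d, bottle_e, bottle_f's own z axis and vertical below 0.12 rad and ((horizontal distance between bottle_b and pocket0 below 0.009 m and z of bottle_b in the frame of pocket0 below 0.006 m and contact force between bottle_b and carrier above 1.9 N) or (horizontal distance between bottle_b and pocket1 below 0.009 m and z of bottle_b in the frame of pocket1 below 0.006 m and contact force between bottle_b and carrier above 1.9 N) or (horizontal distance between bottle_b and pocket2 below 0.009 m and z of bottle_b in the frame of pocket2 below 0.006 m and contact force between bottle_b and carrier above 1.9 N) or (horizontal distance between bottle_b and pocket3 below 0.009 m and z of bottle_b in the frame of pocket3 below 0.006 m and contact force between bottle_b and carrier above 1.9 N) or (x of bottle_b in the frame of empties_tray between -0.095 and 0.095 m and y of bottle_b in the frame of empties_tray between -0.042 and 0.042 m and z of bottle_b in the frame of empties_tray below 0.012 m and contact force between bottle_b and empties_tray between 0.3 and 1.9 N)) and ((horizontal distance between bottle_c and pocket0 below 0.009 m and z of bottle_c in the frame of pocket0 below 0.006 m and contact force between bottle_c and carrier above 1.9 N) or (horizontal distance between bottle_c and pocket1 below 0.009 m and z of bottle_c in the frame of pocket1 below 0.006 m and contact force between bottle_c and carrier above 1.9 N) or (horizontal distance between bottle_c and pocket2 below 0.009 m and z of bottle_c in the frame of pocket2 below 0.006 m and contact force between bottle_c and carrier above 1.9 N) or (horizontal distance between bottle_c and pocket3 below 0.009 m and z of bottle_c in the frame of pocket3 below 0.006 m and contact force between bottle_c and carrier above 1.9 N) or (x of bottle_c in the frame of empties_tray between -0.095 and 0.095 m and y of bottle_c in the frame of empties_tray between -0.042 and 0.042 m and z of bottle_c in the frame of empties_tray below 0.012 m and contact force between bottle_c and empties_tray between 0.3 and 1.9 N)) and ((horizontal distance between bottle_d and pocket0 below 0.009 m and z of bottle_d in the frame of pocket0 below 0.006 m and contact force between bottle_d and carrier above 1.9 N) or (horizontal distance between bottle_d and pocket1 below 0.009 m and z of bottle_d in the frame of pocket1 below 0.006 m and contact force between bottle_d and carrier above 1.9 N) or (horizontal distance between bottle_d and pocket2 below 0.009 m and z of bottle_d in the frame of pocket2 below 0.006 m and contact force between bottle_d and carrier above 1.9 N) or (horizontal distance between bottle_d and pocket3 below 0.009 m and z of bottle_d in the frame of pocket3 below 0.006 m and contact force between bottle_d and carrier above 1.9 N) or (x of bottle_d in the frame of empties_tray between -0.095 and 0.095 m and y of bottle_d in the frame of empties_tray between -0.042 and 0.042 m and z of bottle_d in the frame of empties_tray below 0.012 m and contact force between bottle_d and empties_tray between 0.3 and 1.9 N)) and ((horizontal distance between bottle_e and pocket0 below 0.009 m and z of bottle_e in the frame of pocket0 below 0.006 m and contact force between bottle_e and carrier above 1.9 N) or (horizontal distance between bottle_e and pocket1 below 0.009 m and z of bottle_e in the frame of pocket1 below 0.006 m and contact force between bottle_e and carrier above 1.9 N) or (horizontal distance between bottle_e and pocket2 below 0.009 m and z of bottle_e in the frame of pocket2 below 0.006 m and contact force between bottle_e and carrier above 1.9 N) or (horizontal distance between bottle_e and pocket3 below 0.009 m and z of bottle_e in the frame of pocket3 below 0.006 m and contact force between bottle_e and carrier above 1.9 N) or (x of bottle_e in the frame of empties_tray between -0.095 and 0.095 m and y of bottle_e in the frame of empties_tray between -0.042 and 0.042 m and z of bottle_e in the frame of empties_tray below 0.012 m and contact force between bottle_e and empties_tray between 0.3 and 1.9 N)) and ((horizontal distance between bottle_f and pocket0 below 0.009 m and z of bottle_f in the frame of pocket0 below 0.006 m and contact force between bottle_f and carrier above 1.9 N) or (horizontal distance between bottle_f and pocket1 below 0.009 m and z of bottle_f in the frame of pocket1 below 0.006 m and contact force between bottle_f and carrier above 1.9 N) or (horizontal distance between bottle_f and pocket2 below 0.009 m and z of bottle_f in the frame of pocket2 below 0.006 m and contact force between bottle_f and carrier above 1.9 N) or (horizontal distance between bottle_f and pocket3 below 0.009 m and z of bottle_f in the frame of pocket3 below 0.006 m and contact force between bottle_f and carrier above 1.9 N) or (x of bottle_f in the frame of empties_tray between -0.095 and 0.095 m and y of bottle_f in the frame of empties_tray between -0.042 and 0.042 m and z of bottle_f in the frame of empties_tray below 0.012 m and contact force between bottle_f and empties_tray between 0.3 and 1.9 N)) and linear speed of each of bottle_a, bottle_b, bottle_c, bottle_d, bottle_e, bottle_f below 0.02 m/s and value of joint collar above 0.72 rad); the robot touches nothing.
It fails at once if a bystander (paperweight, seal stone, phone, inkstone, cup, brush) is moved more than 40 mm (distance of any of paperweight, seal_stone, phone, inkstone, water_cup, brush from where it was at the start of the episode above 0.04 m).
Of bottle_a, bottle_b, bottle_c, bottle_d, bottle_e, bottle_f only 4 to 6 are there at a start; the rules pass over those that are not, and their reading is None.
At some moment in a run one of bottle_a, bottle_b, bottle_c, bottle_d, bottle_e, bottle_f may be knocked a few centimetres aside while the robot is not near it.
It also fails if it takes over 210 s, if anything falls off the work surface, if the arm or the gripper's body presses on something with over 40 N, if the wrist force passes 120 N, or if a joint passes its speed limit or range.

## Robot

A 7-joint arm with a two-finger parallel gripper is mounted at the origin on the work surface. World frame = base frame: x ahead of the robot, y to its left, z up, the work surface at z = 0. Lengths are in m, angles in rad, forces in N, time in s.
With the tool pointing down it reaches from about 0.425 to 0.875 m from the base axis. Payload 4.7 kg.
Tool frame: the origin (TCP) lies at the very end of the fingers, on their centre line; the grasp point (between the pads) lies 19 mm behind it (grip_depth is the distance from the TCP to the grasp point, in m); z points along the fingers, y is the line along which they close (so a half turn about z gives the same grasp; the last joint's range is limited). The gripper opens to 87 mm and grips with 3 to 60 N. Pads are 19 mm wide; open, the fingers measure 117 mm over their backs; the gripper's body (75 mm by 190 mm) begins 51 mm behind the grasp point.
Start: joints at [1.329, 0.321, -0.07, 1.45, 0.023, 1.371, -0.057], TCP at [0.164, -0.629, 0.223] pointing down, gripper open.
Joint ranges: [-2.86, 2.86], [-0.3, 2.09], [-1.38, 1.24], [0.06, 2.45], [-1.56, 4.7], [0.09, 2.05], [-2.69, 2.69]. Speed limits (rad/s): [2.57, 2.57, 3.14, 3.14, 3.14, 3.14, 3.14].

## Interface

Orientations are given as a rotation vector (axis times angle).
In Python, from bench import read_state, get_image, camera_model, sign_off, grip_depth gives the robot as it stands. The module is installed in compiled form; this text tells all that it offers.
- The arm moves only by the shell command python3 -m jog 'ROWS' [FORCE]. ROWS is JSON, a list of rows, each a list of 7 numbers: the shift along the tool's x, y, z normalised to -1 to 1, where 1 is 0.3 m, then the turn, a rotation vector about the tool's x, y, z normalised to -1 to 1, where 1 is pi rad, then the opening, from -1 (shut) to 1 (fully open). In form: [[tx, ty, tz, rx, ry, rz, jaw], ...]. A call has 1 to 5 rows; each row is the pose to reach, as a shift and turn from the pose commanded when the call began, along the tool's axes at that moment, turning the shorter way round; what a row does not reach only later rows make up. A row lasts 1/8 s, in which the tool goes at most 62.5 mm and 10.7 degrees, less where a joint would pass 70% of its speed; a pose out of reach is approached as far as the arm can. A call with a number of a shift or a turn outside -1 to 1 is refused whole. A call with a gripper value outside its range is refused whole. The fingers move at their own pace and stop on an object; FORCE is the grip in N (left out, the last holds). Time passes only in rows, so rows that repeat a pose let the fingers close. It gives the time, the measured TCP pose, the force, the opening and the grip force at its end, in the units of the state.
- read_state(): the state, without advancing time (a new reading comes with each control period).
- get_image(name): name is "scene" or "top"; returns the picture (480x640x3 uint8, red, green, blue); there is no depth.
- camera_model(name): a dict with "intrinsics" (3x3 intrinsics, pixels), "k1" (the pictures are not rectified: a ray, as slopes to the right and down, at radius r is drawn at 1 + k1 r^2 times it, then the intrinsics apply), "extrinsics" (4x4, takes a point from camera to world coordinates). Camera axes: x right, y up, looking along -z (the intrinsics and any distortion apply to the point x, -y, -z); pixel columns grow to the right and rows downward; lengths in m; the calibration is good to about 2 mm. A picture is of the moment at which its call begins. camera_model takes no time and is no camera call.
- sign_off(): hands the job in; it is judged then, once.
The state is a dict: "clock": time; "qpos": joint angles; "qd": joint speeds; "tau": joint torques, N m; "ee_pos": TCP position; "tool_rot": TCP orientation; "force": force on the tool from outside, world axes, zero at the start; "torque": the same for the moment, N m; "finger_gap": finger opening in m; "gripper_force": force on a finger pad.
Only numpy, scipy, OpenCV 4.12 (cv2) and the standard library are available. Lean on these libraries where they do the work, as an engineer would, in place of code of your own. Each camera call takes 0.05 s, during which the arm holds its last target. There are 200 camera calls.

## Working session

There is one attempt and no reset: what is moved stays moved. The work goes in short steps, Python scripts to look and compute and a shell command to move; the robot and the scene stay as the last step left them, time stands still between calls to the robot, and variables do not carry over. Pictures are saved under pics/ and viewed, at most 14 in all, crops included, and the job is handed in when it is done.

```bash
mkdir -p pics; cat > h.py <<'E'
import numpy as np, cv2
from bench import *
from scipy.spatial.transform import Rotation as R
def snap(n,f):
    im=get_image(n); cv2.imwrite('pics/'+f+'.png',im[:,:,::-1]); return im
def ray(n,u,v):
    c=camera_model(n);K=np.array(c['intrinsics']);E=np.array(c['extrinsics']);k=c['k1']
    d=np.array([(u-K[0,2])/K[0,0],(v-K[1,2])/K[1,1]]);s=d.copy()
    for _ in range(30): s=d/(1+k*(s@s))
    return E[:3,3],E[:3,:3]@np.array([s[0],-s[1],-1])
def pt(n,u,v,z):
    o,d=ray(n,u,v); return o+d*(z-o[2])/d[2]
E
python3 - <<'E'
from h import *
snap('top','top0');snap('scene','scene0')
for n in('top','scene'):
    c=camera_model(n);print(n,np.round(c['intrinsics'],1).tolist(),c['k1'],np.round(c['extrinsics'],3).tolist())
s=read_state();print(s['clock'],s['ee_pos'],s['tool_rot'],R.from_rotvec(s['tool_rot']).as_matrix().round(3),s['force'],s['finger_gap'],grip_depth)
E
```

```text
top [[515.6, 0.0, 324.4], [0.0, 515.6, 236.6], [0.0, 0.0, 1.0]] -0.06969559631925067 [[-0.016, 0.986, -0.165, 0.372], [-1.0, -0.018, -0.013, 0.006], [-0.016, 0.165, 0.986, 1.287], [0.0, 0.0, 0.0, 1.0]]
scene [[458.5, 0.0, 311.8], [0.0, 458.5, 236.0], [0.0, 0.0, 1.0]] -0.10592297291625435 [[-0.502, -0.567, 0.652, 1.182], [0.864, -0.347, 0.364, 0.342], [0.02, 0.747, 0.665, 0.716], [0.0, 0.0, 0.0, 1.0]]
0.1 [ 0.16421821 -0.62839757  0.22157703] [-3.11427554e+00 -4.00440426e-01  5.99893231e-04] [[ 0.967  0.253 -0.001]
 [ 0.253 -0.967  0.002]
 [-0.    -0.002 -1.   ]] [0.51917012 0.59131941 0.61743079] 0.08690866009297873 0.0187
```

View pics/top0.png

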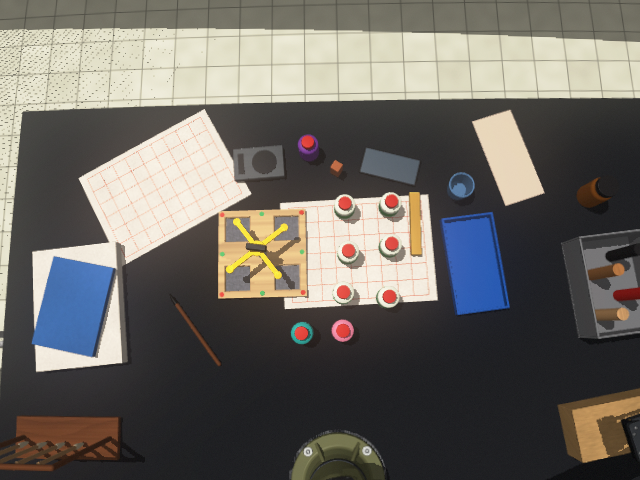

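View pics/scene0.png

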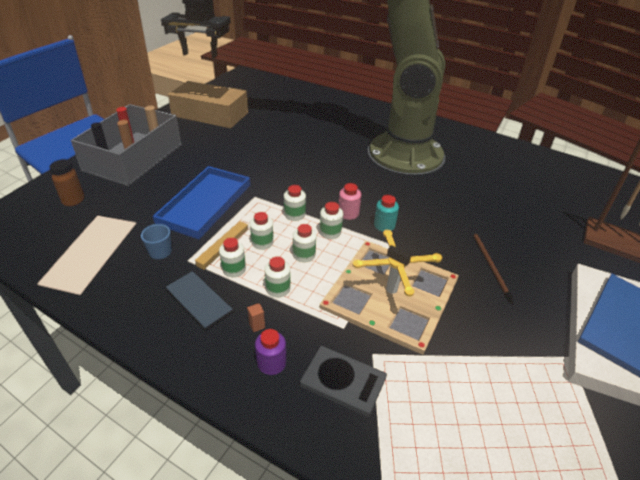

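The top view shows six real bottles, with caps near (345,204), (391,202), (348,252), (391,244), (344,293) and (389,297). The carrier is centred near (262,254) with the collar closed, and the blue tray is near (476,263). The look-alikes (purple, turquoise, pink) are at (308,143), (302,333) and (343,331). The scene view agrees with this.

```bash
cat >> h.py <<'E'
def caps(im=None,n='top'):
    im=get_image(n) if im is None else im
    hsv=cv2.cvtColor(im,cv2.COLOR_RGB2HSV)
    h,s,v=[hsv[:,:,i].astype(int) for i in range(3)]
    m=(((h<8)|(h>172))&(s>150)&(v>120)).astype(np.uint8)
    k,_,st,c=cv2.connectedComponentsWithStats(m)
    out=[]
    for i in range(1,k):
        if st[i,4]>60: out.append((c[i],st[i,4],pt(n,*c[i],0.08)))
    return out
E
python3 - <<'E'
from h import *
im=cv2.imread('pics/top0.png')[:,:,::-1].copy()
for c,a,p in caps(im): print('cap',c.round(1),a,p.round(4))
hsv=cv2.cvtColor(im,cv2.COLOR_RGB2HSV)
h,s,v=[hsv[:,:,i].astype(int) for i in range(3)]
# carrier outline: wood
box=np.zeros(h.shape,bool);box[195:312,205:318]=1
# marks
for nm,m in(('red',((h<8)|(h>172))&(s>140)&(v>100)&box),('green',(h>45)&(h<85)&(s>100)&box)):
    k,_,st,c=cv2.connectedComponentsWithStats(m.astype(np.uint8))
    for i in range(1,k):
        if 4<=st[i,4]<60: print(nm,c[i].round(1),st[i,4],pt('top',*c[i],0.014).round(4))
m=((h>22)&(h<34)&(s>190)&(v>170)&box).astype(np.uint8)
k,_,st,c=cv2.connectedComponentsWithStats(m)
for i in range(1,k):
    if st[i,4]>25: print('yel',c[i].round(1),st[i,4],pt('top',*c[i],0.099).round(4))
m=((h>100)&(h<125)&(s>150)&(v>90)).astype(np.uint8); m[:,:430]=0;m[:,520:]=0
k,l,st,c=cv2.connectedComponentsWithStats(m);i=1+np.argmax(st[1:,4])
r=cv2.minAreaRect(np.argwhere(l==i)[:,::-1].astype(np.float32));print('tray',st[i],c[i],r)
b=cv2.boxPoints(r)
P=np.array([pt('top',*q,0.025) for q in b]);print(P.round(4),P.mean(0),[np.linalg.norm(P[j]-P[j-1]).round(4) for j in range(4)])
cr=im[190:315,200:420];cv2.imwrite('pics/crop1.png',cv2.resize(cr[:,:,::-1],None,fx=3.6,fy=3.6,interpolation=cv2.INTER_CUBIC))
E
```

```text
cap [307.3 141.5] 121 [0.8115 0.06   0.08  ]
cap [391.  200.7] 125 [ 0.6583 -0.1395  0.08  ]
cap [344.4 202.8] 121 [ 0.6553 -0.0275  0.08  ]
cap [391.2 243.1] 125 [ 0.5553 -0.1362  0.08  ]
cap [347.9 250.3] 122 [ 0.5401 -0.0332  0.08  ]
cap [343.  291.7] 130 [ 0.4427 -0.0197  0.08  ]
cap [389. 296.] 138 [ 0.4308 -0.1265  0.08  ]
cap [342.6 330.3] 144 [ 0.3537 -0.0169  0.08  ]
cap [301.  332.9] 140 [0.3493 0.0792 0.08  ]
red [301.1 212. ] 19 [0.649  0.0805 0.014 ]
red [221.7 214.5] 14 [0.6465 0.2824 0.014 ]
red [302.7 291.9] 18 [0.4478 0.0782 0.014 ]
red [221.5 294. ] 16 [0.4455 0.2796 0.014 ]
green [261.3 213.5] 14 [0.6471 0.1815 0.014 ]
green [301.5 251.5] 12 [0.5483 0.0804 0.014 ]
green [221.6 253.6] 13 [0.5464 0.2809 0.014 ]
green [261.9 292.7] 16 [0.4473 0.1792 0.014 ]
yel [250.9 260.9] 204 [0.5165 0.1934 0.099 ]
tray [ 442  212   68  103 5051] [475.07602455 264.27459909] ((475.3340148925781, 262.87677001953125), (98.24063873291016, 54.58937454223633), 81.59663391113281)
[[ 0.6242 -0.2698  0.025 ]
 [ 0.6422 -0.4073  0.025 ]
 [ 0.3996 -0.4261  0.025 ]
 [ 0.3833 -0.2926  0.025 ]] [ 0.5123433  -0.34894345  0.025     ] [np.float64(0.2419), np.float64(0.1386), np.float64(0.2433), np.float64(0.1346)]
```

View pics/crop1.png

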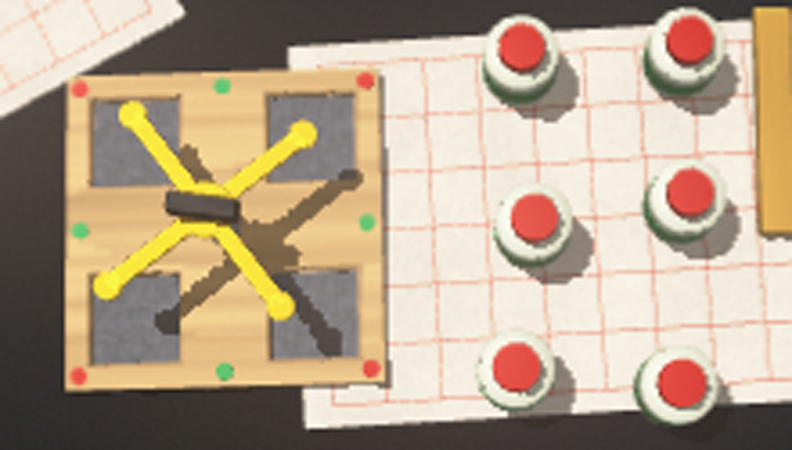

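The crop shows the collar partly closed, with arm tips at crop pixels (133,113), (303,133), (280,305) and (106,287). The bar is about level in the picture. Next I'll work out the angles and plan the first moves.

```bash
cat >> h.py <<'E'
C=np.array([0.5472,0.1803]); CY=0.0117   # carrier centre, yaw
T=np.array([0.512,-0.352]); TY=0.086     # tray
def Rd(phi): # tool down, tool y at yaw phi (deg)
    a=np.radians(phi); y=np.array([np.cos(a),np.sin(a),0]); z=np.array([0,0,-1.]); return np.c_[np.cross(y,z),y,z]
def pocket(sx,sy): return C+R.from_euler('z',CY).as_matrix()[:2,:2]@np.array([sx*.062,sy*.062])
def slot(x,y): return T+R.from_euler('z',TY).as_matrix()[:2,:2]@np.array([x,y])
def plan(*calls,start=None):
    """each call: list of (x,y,z,phi,jaw); prints row + rows needed; next call starts from last goal"""
    s=read_state()
    p,M=(np.array(s['ee_pos']),R.from_rotvec(s['tool_rot']).as_matrix()) if start is None else (np.array(start[:3]),Rd(start[3]))
    for c in calls:
        q,N=p,M
        for g in c:
            t,G=np.array(g[:3]),Rd(g[3])
            sh=M.T@(t-p)/.3; tu=R.from_matrix(M.T@G).as_rotvec()/np.pi
            n=max(np.linalg.norm(t-q)/.0625,np.degrees(R.from_matrix(N.T@G).magnitude())/10.7)
            print([float(round(v,3)) for v in (*sh,*tu,g[4])],'n=%.1f'%n,end=' | ')
            q,N=t,G
        print(); p,M=q,N
E
python3 - <<'E'
from h import *
t=[pt('top',200+u/3.6,190+v/3.6,.098)[:2] for u,v in((133,113),(303,133),(280,305),(106,287))]
for q in t: print(q.round(4),np.linalg.norm(q-C).round(4),np.degrees(np.arctan2(*(q-C)[::-1])).round(1)%90)
print(np.mean(t,0))
plan([(.45,-.40,.22,-50,1)],[(.53,-.12,.2,-8,1)],[(.5472,.1803,.17,-8,1)],[(.5472,.1803,.17,-8,1)])
E
```

```text
[0.6111 0.2276] 0.0794 36.5
[0.5956 0.1157] 0.0807 36.9
[0.4833 0.1309] 0.0808 37.69999999999999
[0.4967 0.2437] 0.0811 38.5
[0.54667875 0.17948517]
[1.114, -0.496, 0.006, -0.001, -0.0, -0.141, 1.0] n=5.9 | 
[0.804, -0.544, 0.067, 0.0, 0.0, -0.233, 1.0] n=4.7 | 
[0.999, -0.083, 0.1, 0.0, 0.0, 0.0, 1.0] n=4.8 | 
[0.0, 0.0, 0.0, 0.0, 0.0, 0.0, 1.0] n=0.0 |
```

```bash
python3 - <<'E'
from h import *
plan([(.40,-.45,.22,-45,1)],[(.5,-.18,.2,-8,1)],[(.53,.08,.18,-8,1)])
E
```

```text
[0.911, -0.376, 0.006, -0.001, -0.0, -0.169, 1.0] n=4.7 | 
[0.872, -0.401, 0.067, 0.0, 0.0, -0.206, 1.0] n=4.6 | 
[0.872, -0.022, 0.067, 0.0, 0.0, 0.0, 1.0] n=4.2 |
```

```bash
python3 -m jog '[[0.911,-0.376,0.006,0,0,-0.169,1],[0.911,-0.376,0.006,0,0,-0.169,1],[0.911,-0.376,0.006,0,0,-0.169,1],[0.911,-0.376,0.006,0,0,-0.169,1],[0.911,-0.376,0.006,0,0,-0.169,1]]' 25
python3 -m jog '[[0.872,-0.401,0.067,0,0,-0.206,1],[0.872,-0.401,0.067,0,0,-0.206,1],[0.872,-0.401,0.067,0,0,-0.206,1],[0.872,-0.401,0.067,0,0,-0.206,1],[0.872,-0.401,0.067,0,0,-0.206,1]]'
python3 -m jog '[[0.872,-0.022,0.067,0,0,0,1],[0.872,-0.022,0.067,0,0,0,1],[0.872,-0.022,0.067,0,0,0,1],[0.872,-0.022,0.067,0,0,0,1],[0.872,-0.022,0.067,0,0,0,1]]'
python3 - <<'E'
from h import *
plan([(.5472,.1803,.15,-7.6,1)],[(.5472,.1803,.095,-7.6,1)])
E
```

```text
clock: 0.72
ee_pos: [0.4027, -0.4478, 0.2204]
tool_rot: [-2.899, -1.208, -0.001]
force: [-0.5, -0.7, -0.0]
finger_gap: 0.087
gripper_force: 0.0
clock: 1.35
ee_pos: [0.5005, -0.1765, 0.2003]
tool_rot: [-2.363, -2.069, -0.0]
force: [0.7, 0.3, -0.2]
finger_gap: 0.0873
gripper_force: 0.0
clock: 1.98
ee_pos: [0.528, 0.0854, 0.1803]
tool_rot: [-2.358, -2.073, -0.001]
force: [-0.6, -0.4, -0.9]
finger_gap: 0.0873
gripper_force: 0.0
[0.322, 0.023, 0.102, -0.0, -0.001, 0.001, 1.0] n=1.6 | 
[0.0, 0.0, 0.183, 0.0, 0.0, 0.0, 1.0] n=0.9 |
```

```bash
python3 -m jog '[[0.32,0.023,0.1,0,0,0,1],[0.32,0.023,0.1,0,0,0,1],[0.32,0.023,0.1,0,0,0,1],[0.32,0.023,0.1,0,0,0,1]]'
python3 - <<'E'
from h import *
plan([(.5472,.1803,.095,-7.6,1)])
E
```

```text
clock: 2.48
ee_pos: [0.5491, 0.1721, 0.1501]
tool_rot: [2.369, 2.062, -0.002]
force: [-0.3, 0.1, 0.2]
finger_gap: 0.0868
gripper_force: 0.0
[0.027, -0.01, 0.184, -0.0, 0.0, -0.002, 1.0] n=0.9 |
```

```bash
for i in 1 2 3; do python3 -m jog '[[0,0,0,0,0,0,1]]' | grep -E 'ee_pos|force:'; done
python3 - <<'E'
from h import *
s=read_state();print(s['ee_pos'],s['qpos'],s['qd'],s['force'])
s=read_state();print(s['ee_pos'],s['qpos'],s['qd'],s['force'])
E
```

```text
ee_pos: [0.5495, 0.1716, 0.1507]
force: [-0.3, 0.3, 0.6]
gripper_force: 0.0
ee_pos: [0.5494, 0.1723, 0.1509]
force: [1.0, 0.8, -0.1]
gripper_force: 0.0
ee_pos: [0.5492, 0.173, 0.1508]
force: [-0.9, 0.4, -0.8]
gripper_force: 0.0
[0.54918887 0.17302332 0.15080818] [ 0.33352524  0.30477192 -0.80589181  1.71095845  0.23294792  1.22465518
 -0.66709834] [-0.00579992  0.00328853 -0.00399039 -0.00153139 -0.00017436  0.00107726
  0.00113895] [-0.92613313  0.40068356 -0.80660081]
[0.54918887 0.17302332 0.15080818] [ 0.33352524  0.30477192 -0.80589181  1.71095845  0.23294792  1.22465518
 -0.66709834] [-0.00579992  0.00328853 -0.00399039 -0.00153139 -0.00017436  0.00107726
  0.00113895] [-0.92613313  0.40068356 -0.80660081]
```

```bash
python3 -m jog '[[0.026,-0.007,0,0,0,0,1],[0.026,-0.007,0.1,0,0,0,1],[0.026,-0.007,0.186,0,0,0,1],[0.026,-0.007,0.186,0,0,0,1]]'
python3 -m jog '[[0,0,0,0,0,0,-1],[0,0,0,0,0,0,-1],[0,0,0,0,0,0,-1],[0,0,0,0,0,0,-1],[0,0,0,0,0,0,-1]]' 25
python3 -m jog '[[0,0,0,0,0,0,-1],[0,0,0,0,0,0,-1]]'
python3 - <<'E'
from h import *
im=snap('top','grip')
plan([(.5472,.1803,.095,-46,-1)])
E
```

```text
clock: 3.35
ee_pos: [0.5462, 0.1818, 0.0929]
tool_rot: [-2.366, -2.064, 0.006]
force: [-0.5, 0.1, 0.4]
finger_gap: 0.0871
gripper_force: 0.0
clock: 3.98
ee_pos: [0.548, 0.1818, 0.0949]
tool_rot: [2.368, 2.064, 0.0]
force: [0.6, 0.2, 0.4]
finger_gap: 0.0448
gripper_force: 0.0
clock: 4.22
ee_pos: [0.5474, 0.1812, 0.0946]
tool_rot: [2.368, 2.064, -0.003]
force: [-2.2, -1.8, 1.7]
finger_gap: 0.0353
gripper_force: 24.0
[-0.003, -0.0, -0.001, -0.0, 0.001, 0.212, -1.0] n=3.6 |
```

```bash
python3 -m jog '[[0,0,0,0,0,0,-1],[0,0,0,0,0,0,-1]]'
python3 - <<'E'
from h import *
a=get_image('scene')[200:340,310:470];b=get_image('top')[200:310,200:320]
a=cv2.resize(a,(400,350),interpolation=cv2.INTER_CUBIC);b=cv2.resize(b,(380,350),interpolation=cv2.INTER_CUBIC)
cv2.imwrite('pics/grip2.png',np.hstack([a,b])[:,:,::-1])
E
```

```text
clock: 4.53
ee_pos: [0.5474, 0.1812, 0.0946]
tool_rot: [2.368, 2.064, -0.003]
force: [-3.2, -2.9, 3.5]
finger_gap: 0.0348
gripper_force: 24.1
```

View pics/grip2.png

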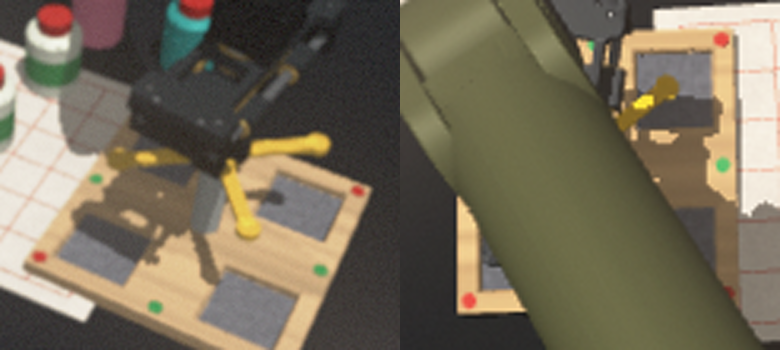

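The crop shows the fingertips closed on the yellow hub disc (35 mm gap), not the 14 mm bar. I'll open, rise 8 mm and grip again.

```bash
python3 -m jog '[[0,0,0,0,0,0,0],[0,0,0,0,0,0,0],[0,0,-0.027,0,0,0,0],[0,0,-0.027,0,0,0,0],[0,0,-0.027,0,0,0,0]]' 25
python3 -m jog '[[0,0,0,0,0,0,-1],[0,0,0,0,0,0,-1],[0,0,0,0,0,0,-1],[0,0,0,0,0,0,-1],[0,0,0,0,0,0,-1]]'
python3 -m jog '[[0,0,0,0,0,0,-1],[0,0,0,0,0,0,-1]]'
```

```text
clock: 5.25
ee_pos: [0.5482, 0.1824, 0.1032]
tool_rot: [2.368, 2.065, 0.002]
force: [0.3, 0.3, -0.0]
finger_gap: 0.0434
gripper_force: 0.0
clock: 5.88
ee_pos: [0.5475, 0.1818, 0.1027]
tool_rot: [-2.368, -2.064, 0.001]
force: [-1.0, -0.2, 2.1]
finger_gap: 0.0136
gripper_force: 25.0
clock: 6.12
ee_pos: [0.5475, 0.1818, 0.1027]
tool_rot: [-2.368, -2.064, 0.001]
force: [-2.4, 0.1, 0.4]
finger_gap: 0.0138
gripper_force: 25.0
```

```bash
python3 -m jog '[[0,0,0,0,0,0.055,-1],[0,0,0,0,0,0.11,-1],[0,0,0,0,0,0.165,-1],[0,0,0,0,0,0.212,-1],[0,0,0,0,0,0.212,-1]]'
python3 -m jog '[[0,0,0,0,0,0.005,-1],[0,0,0,0,0,0.005,-1],[0,0,0,0,0,0.005,-1]]'
python3 - <<'E'
from h import *
s=read_state();M=R.from_rotvec(s['tool_rot']).as_matrix();print(np.degrees(np.arctan2(M[1,1],M[0,1])),s['torque'])
E
```

```text
clock: 6.75
ee_pos: [0.549, 0.1811, 0.1028]
tool_rot: [2.91, 1.18, 0.003]
force: [2.2, -1.9, -1.7]
finger_gap: 0.0142
gripper_force: 25.3
clock: 7.12
ee_pos: [0.549, 0.1811, 0.1028]
tool_rot: [2.92, 1.155, 0.002]
force: [5.1, -2.2, -3.2]
finger_gap: 0.0143
gripper_force: 25.9
-46.849579545761735 [-0.42251612 -1.11636913  0.67454737]
```

```bash
python3 -m jog '[[0,0,0,0,0,0,1],[0,0,0,0,0,0,1],[0,0,-0.3,0,0,0,1],[0,0,-0.3,0,0,0,1],[0,0,-0.3,0,0,0,1]]'
python3 - <<'E'
from h import *
plan([(.46,-.05,.22,-46,1)],[(.44,-.30,.22,-10,1)])
E
```

```text
clock: 7.75
ee_pos: [0.5489, 0.1832, 0.1956]
tool_rot: [2.922, 1.155, 0.007]
force: [0.3, 0.3, -0.6]
finger_gap: 0.0562
gripper_force: 0.0
[-0.747, 0.365, -0.084, 0.001, -0.001, -0.005, 1.0] n=4.0 | 
[-0.627, 0.553, 0.0, 0.0, 0.0, -0.2, 1.0] n=4.0 |
```

```bash
python3 -m jog '[[-0.747,0.365,-0.084,0,0,0,1],[-0.747,0.365,-0.084,0,0,0,1],[-0.747,0.365,-0.084,0,0,0,1],[-0.747,0.365,-0.084,0,0,0,1],[-0.747,0.365,-0.084,0,0,0,1]]' >/dev/null
python3 -m jog '[[-0.627,0.553,0,0,0,-0.2,1],[-0.627,0.553,0,0,0,-0.2,1],[-0.627,0.553,0,0,0,-0.2,1],[-0.627,0.553,0,0,0,-0.2,1],[-0.627,0.553,0,0,0,-0.2,1]]'
python3 - <<'E'
from h import *
im=snap('top','top1')
for c,a,p in caps(im): print('cap',c.round(1),a,p.round(4))
cv2.imwrite('pics/crop2.png',cv2.resize(im[100:340,200:520,::-1],None,fx=2.4,fy=2.4))
for s in((-1,-1),(-1,1),(1,-1),(1,1)): print(s,pocket(*s))
E
```

```text
clock: 9.0
ee_pos: [0.4336, -0.3038, 0.2162]
tool_rot: [-2.425, -1.993, 0.002]
force: [-0.5, 0.9, -0.4]
finger_gap: 0.0868
gripper_force: 0.0
cap [307.3 141.5] 121 [0.8115 0.06   0.08  ]
cap [391.  200.7] 124 [ 0.6584 -0.1395  0.08  ]
cap [344.4 202.8] 121 [ 0.6553 -0.0275  0.08  ]
cap [391.2 243.1] 125 [ 0.5553 -0.1362  0.08  ]
cap [347.9 250.3] 124 [ 0.5401 -0.0332  0.08  ]
cap [343.  291.7] 130 [ 0.4427 -0.0197  0.08  ]
cap [389. 296.] 138 [ 0.4308 -0.1265  0.08  ]
cap [342.6 330.3] 144 [ 0.3537 -0.0169  0.08  ]
cap [301.  332.9] 140 [0.3493 0.0792 0.08  ]
(-1, -1) [0.48592963 0.11757886]
(-1, 1) [0.48447886 0.24157037]
(1, -1) [0.60992114 0.11902963]
(1, 1) [0.60847037 0.24302114]
```

View pics/crop2.png

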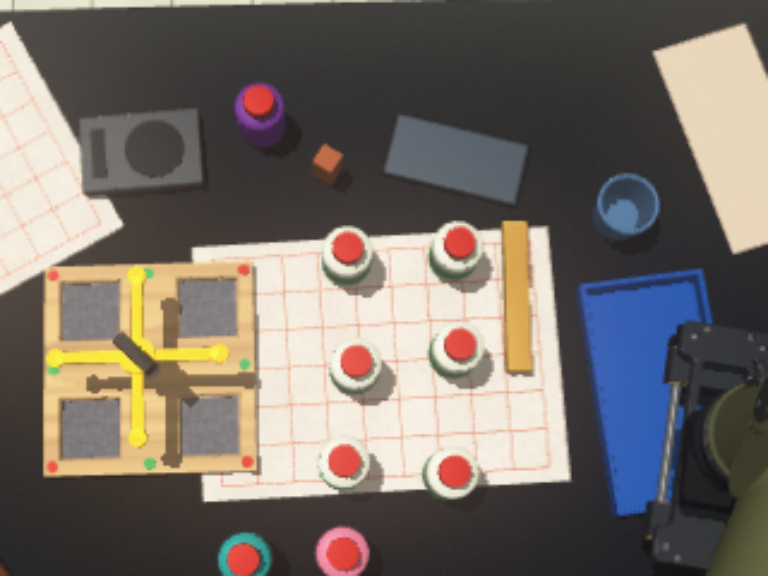

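Collar is open: its arms lie at the green marks (crop: tips at (137,275), (55,358), (137,438), (218,353)), and the bottles haven't moved. First bottle: (0.431,-0.127).

```bash
python3 -m jog '[[0,0,0,0,0,0,0.6]]' | grep ee; python3 - <<'E'
from h import *
plan([(.4308,-.1265,.12,0,.6)])
E
```

```text
ee_pos: [0.4356, -0.2989, 0.217]
[0.561, -0.124, 0.325, -0.0, -0.001, -0.06, 0.6] n=3.2 |
```

```bash
python3 -m jog '[[0.561,-0.124,0.325,0,0,-0.06,0.6],[0.561,-0.124,0.325,0,0,-0.06,0.6],[0.561,-0.124,0.325,0,0,-0.06,0.6],[0.561,-0.124,0.325,0,0,-0.06,0.6],[0.561,-0.124,0.325,0,0,-0.06,0.6]]' >/dev/null
python3 -m jog '[[0,0,0,0,0,0,0.6],[0,0,0,0,0,0,0.6]]' | grep ee; python3 - <<'E'
from h import *
plan([(.4308,-.1265,.029,0,.6)])
E
```

```text
ee_pos: [0.431, -0.1298, 0.1212]
[0.011, -0.001, 0.307, 0.0, 0.0, -0.001, 0.6] n=1.5 |
```

```bash
python3 -m jog '[[0.011,0,0.1,0,0,0,0.6],[0.011,0,0.2,0,0,0,0.6],[0.011,0,0.307,0,0,0,0.6],[0.011,0,0.307,0,0,0,0.6],[0.011,0,0.307,0,0,0,-1]]' 20
python3 -m jog '[[0,0,0,0,0,0,-1],[0,0,0,0,0,0,-1],[0,0,0,0,0,0,-1],[0,0,0,0,0,0,-1],[0,0,0,0,0,0,-1]]'
python3 -m jog '[[0,0,-0.1,0,0,0,-1],[0,0,-0.3,0,0,0,-1],[0,0,-0.47,0,0,0,-1],[0,0,-0.47,0,0,0,-1],[0,0,-0.47,0,0,0,-1]]'
for i in 1 2 3 4 5 6; do python3 -m jog '[[0,0,0,0,0,0,-1]]' | grep ' *^force'; done
```

```text
clock: 10.68
ee_pos: [0.4314, -0.126, 0.0296]
tool_rot: [2.224, 2.217, 0.001]
force: [0.5, -0.6, -0.0]
finger_gap: 0.0653
gripper_force: 0.0
clock: 11.3
ee_pos: [0.4314, -0.1259, 0.0297]
tool_rot: [2.222, 2.218, 0.001]
force: [-0.9, -0.2, 5.6]
finger_gap: 0.0516
gripper_force: 20.0
clock: 11.92
ee_pos: [0.4297, -0.1252, 0.1687]
tool_rot: [-2.223, -2.219, 0.001]
force: [-0.0, -0.3, -1.8]
finger_gap: 0.0517
gripper_force: 20.0
```

```bash
for i in 1 2 3 4 5 6; do python3 -m jog '[[0,0,0,0,0,0,-1]]' | grep '^force'; done
python3 - <<'E'
from h import *
print('pocket'); p=pocket(-1,-1); plan([(*p,.17,-45,-1)],[(*p,.035,-45,-1)])
print('tray'); p=slot(-.085,.03); plan([(*p,.17,np.degrees(TY),-1)],[(*p,.035,np.degrees(TY),-1)])
E
```

```text
force: [-0.1, 0.3, -1.1]
force: [0.8, -0.1, -1.3]
force: [0.3, 0.1, -0.3]
force: [0.2, 0.1, -1.5]
force: [0.5, -0.3, -1.5]
force: [0.4, -0.0, -1.3]
pocket
[0.81, 0.184, -0.002, 0.0, 0.0, 0.249, -1.0] n=4.2 | 
[0.0, 0.0, 0.45, 0.0, 0.0, 0.0, -1.0] n=2.2 | 
tray
[-0.68, -0.018, -0.002, -0.0, 0.0, -0.028, -1.0] n=3.3 | 
[0.0, 0.0, 0.45, 0.0, 0.0, 0.0, -1.0] n=2.2 |
```

First bottle is empty (about 1.2 N), so it goes in the tray.

```bash
python3 -m jog '[[-0.68,0.005,-0.002,0,0,-0.028,-1],[-0.68,0.005,-0.002,0,0,-0.028,-1],[-0.68,0.005,-0.002,0,0,-0.028,-1],[-0.68,0.005,-0.002,0,0,-0.028,-1],[-0.68,0.005,-0.002,0,0,-0.028,-1]]' | grep ee
python3 -m jog '[[0,0,0.15,0,0,0,-1],[0,0,0.3,0,0,0,-1],[0,0,0.4,0,0,0,-1],[0,0,0.448,0,0,0,-1],[0,0,0.448,0,0,0,-1]]'
python3 -m jog '[[0,0,0,0,0,0,-1],[0,0,0.003,0,0,0,-1],[0,0,0.003,0,0,0,0.6],[0,0,0.003,0,0,0,0.6],[0,0,0.003,0,0,0,0.6]]'
python3 - <<'E'
from h import *
plan([(.4427,-.0197,.15,0,.6)],start=(*read_state()['ee_pos'][:2],.17,np.degrees(TY)))
E
```

```text
ee_pos: [0.4312, -0.3298, 0.1696]
clock: 14.68
ee_pos: [0.4322, -0.3279, 0.0358]
tool_rot: [-2.121, -2.317, -0.001]
force: [-0.1, -0.5, -0.1]
finger_gap: 0.0514
gripper_force: 20.0
clock: 15.3
ee_pos: [0.4317, -0.3295, 0.035]
tool_rot: [2.124, 2.315, -0.0]
force: [0.6, -0.2, -0.7]
finger_gap: 0.068
gripper_force: 0.0
[1.026, 0.125, 0.067, 0.0, 0.0, 0.027, 0.6] n=5.0 |
```

```bash
python3 -m jog '[[0,0,-0.2,0,0,0,0.6],[0,0,-0.45,0,0,0,0.6],[0,0,-0.45,0,0,0,0.6],[0,0,-0.45,0,0,0,0.6]]' | grep ee
python3 -m jog '[[1,0.122,0.067,0,0,0.027,0.6],[1,0.122,0.067,0,0,0.027,0.6],[1,0.122,0.067,0,0,0.027,0.6],[1,0.122,0.067,0,0,0.027,0.6],[1,0.122,0.067,0,0,0.027,0.6]]' >/dev/null
python3 -m jog '[[0.026,0,0.067,0,0,0,0.6],[0.026,0,0.067,0,0,0,0.6],[0.026,0,0.067,0,0,0,0.6]]' | grep ee
python3 - <<'E'
from h import *
for c,a,p in caps(snap('top','top2')): print('cap',a,p.round(4))
plan([(.4427,-.0197,.029,0,.6)])
E
```

```text
ee_pos: [0.4319, -0.3296, 0.1705]
ee_pos: [0.4416, -0.0204, 0.1288]
cap 121 [0.8115 0.06   0.08  ]
cap 125 [ 0.6583 -0.1395  0.08  ]
cap 122 [ 0.6552 -0.0275  0.08  ]
cap 126 [ 0.5553 -0.1361  0.08  ]
cap 136 [ 0.4325 -0.3305  0.08  ]
cap 140 [0.3493 0.0792 0.08  ]
[0.003, 0.002, 0.334, -0.0, -0.0, -0.0, 0.6] n=1.6 |
```

```bash
python3 -m jog '[[0.003,0.002,0.1,0,0,0,0.6],[0.003,0.002,0.2,0,0,0,0.6],[0.003,0.002,0.334,0,0,0,0.6],[0.003,0.002,0.334,0,0,0,0.6],[0.003,0.002,0.334,0,0,0,-1]]' 20
python3 -m jog '[[0,0,0,0,0,0,-1],[0,0,0,0,0,0,-1],[0,0,0,0,0,0,-1],[0,0,0,0,0,0,-1],[0,0,0,0,0,0,-1]]' | grep -E 'gap|ee'
python3 -m jog '[[0,0,-0.1,0,0,0,-1],[0,0,-0.3,0,0,0,-1],[0,0,-0.47,0,0,0,-1],[0,0,-0.47,0,0,0,-1],[0,0,-0.47,0,0,0,-1]]' | grep gap
for i in 1 2 3 4 5 6; do python3 -m jog '[[0,0,0,0,0,0,-1]]' | grep '^force'; done
python3 - <<'E'
from h import *
print('pocket'); p=pocket(-1,-1); plan([(*p,.17,-45,-1)],[(*p,.035,-45,-1)])
print('tray'); p=slot(0,-.02); plan([(*p,.17,np.degrees(TY),-1)],[(*p,.035,np.degrees(TY),-1)])
E
```

```text
clock: 17.48
ee_pos: [0.4439, -0.0191, 0.0306]
tool_rot: [2.22, 2.221, 0.002]
force: [1.0, -0.1, 0.6]
finger_gap: 0.065
gripper_force: 0.0
ee_pos: [0.4439, -0.0189, 0.0308]
finger_gap: 0.0514
finger_gap: 0.0513
force: [0.1, -0.8, -1.8]
force: [-0.7, -0.0, -1.7]
force: [-0.5, 0.5, -1.3]
force: [0.5, 0.6, -0.9]
force: [0.3, 0.4, -1.5]
force: [-0.8, -0.5, -0.6]
pocket
[0.454, 0.144, 0.001, 0.0, 0.0, 0.25, -1.0] n=4.2 | 
[0.0, 0.0, 0.45, 0.0, 0.0, 0.0, -1.0] n=2.2 | 
tray
[-1.178, 0.235, 0.001, 0.0, 0.0, -0.027, -1.0] n=5.8 | 
[0.0, 0.0, 0.45, 0.0, 0.0, 0.0, -1.0] n=2.2 |
```

```bash
python3 -m jog '[[-0.6,0.118,0,0,0,0,-1],[-0.6,0.118,0,0,0,0,-1],[-0.6,0.118,0,0,0,0,-1],[-0.6,0.118,0,0,0,0,-1]]' | grep ee
python3 -m jog '[[-0.578,0.117,0,0,0,-0.027,-1],[-0.578,0.117,0,0,0,-0.027,-1],[-0.578,0.117,0,0,0,-0.027,-1],[-0.578,0.117,0,0,0,-0.027,-1],[-0.578,0.117,0,0,0,-0.027,-1]]' | grep ee
python3 -m jog '[[0,0,0.15,0,0,0,-1],[0,0,0.3,0,0,0,-1],[0,0,0.4,0,0,0,-1],[0,0,0.443,0,0,0,-1],[0,0,0.443,0,0,0,-1]]'
python3 -m jog '[[0,0,0,0,0,0,-1],[0,0,0.004,0,0,0,-1],[0,0,0.004,0,0,0,0.6],[0,0,0.004,0,0,0,0.6],[0,0,0.004,0,0,0,0.6]]'
python3 - <<'E'
from h import *
s=read_state()['ee_pos']
plan([(*s[:2],.17,5,.6)],[(.5553,-.1361,.13,0,.6)])
E
```

```text
ee_pos: [0.4778, -0.2042, 0.1698]
ee_pos: [0.5142, -0.3702, 0.1699]
clock: 21.22
ee_pos: [0.5144, -0.3706, 0.0379]
tool_rot: [2.122, 2.317, 0.001]
force: [-0.4, 0.2, -0.7]
finger_gap: 0.0514
gripper_force: 20.0
clock: 21.85
ee_pos: [0.5139, -0.372, 0.0365]
tool_rot: [2.124, 2.315, -0.0]
force: [-0.7, -0.7, 0.8]
finger_gap: 0.0679
gripper_force: 0.0
[-0.0, 0.0, -0.445, 0.0, 0.0, -0.0, 0.6] n=2.1 | 
[0.771, 0.206, 0.133, 0.0, 0.0, 0.028, 0.6] n=3.9 |
```

```bash
python3 -m jog '[[0,0,-0.2,0,0,0,0.6],[0,0,-0.445,0,0,0,0.6],[0,0,-0.445,0,0,0,0.6],[0,0,-0.445,0,0,0,0.6]]' | grep ee
python3 -m jog '[[0.771,0.206,0.133,0,0,0.028,0.6],[0.771,0.206,0.133,0,0,0.028,0.6],[0.771,0.206,0.133,0,0,0.028,0.6],[0.771,0.206,0.133,0,0,0.028,0.6],[0.771,0.206,0.133,0,0,0.028,0.6]]' >/dev/null
python3 -m jog '[[0,0,0,0,0,0,0.6],[0,0,0,0,0,0,0.6]]' | grep ee
python3 - <<'E'
from h import *
for c,a,p in caps(snap('top','top3')): print('cap',a,p.round(4))
plan([(.5553,-.1361,.03,0,.6)])
E
```

```text
ee_pos: [0.5142, -0.3722, 0.1707]
ee_pos: [0.5547, -0.1381, 0.129]
cap 121 [0.8115 0.06   0.08  ]
cap 123 [ 0.6551 -0.0275  0.08  ]
cap 123 [ 0.54   -0.0332  0.08  ]
cap 136 [ 0.515  -0.3729  0.08  ]
cap 136 [ 0.4324 -0.3307  0.08  ]
cap 144 [ 0.3537 -0.0169  0.08  ]
cap 140 [0.3493 0.0792 0.08  ]
[0.007, 0.002, 0.331, -0.0, 0.0, -0.002, 0.6] n=1.6 |
```

```bash
python3 -m jog '[[0.007,0.002,0.1,0,0,0,0.6],[0.007,0.002,0.2,0,0,0,0.6],[0.007,0.002,0.331,0,0,0,0.6],[0.007,0.002,0.331,0,0,0,0.6],[0.007,0.002,0.331,0,0,0,-1]]' 20
python3 -m jog '[[0,0,0,0,0,0,-1],[0,0,0,0,0,0,-1],[0,0,0,0,0,0,-1],[0,0,0,0,0,0,-1],[0,0,0,0,0,0,-1]]' | grep -E 'gap|ee'
python3 -m jog '[[0,0,-0.1,0,0,0,-1],[0,0,-0.3,0,0,0,-1],[0,0,-0.47,0,0,0,-1],[0,0,-0.47,0,0,0,-1],[0,0,-0.47,0,0,0,-1]]' | grep gap
for i in 1 2 3 4 5 6; do python3 -m jog '[[0,0,0,0,0,0,-1]]' | grep '^force'; done
python3 - <<'E'
from h import *
print('pocket'); p=pocket(1,1); plan([(*p,.17,-45,-1)],[(*p,.035,-45,-1)])
print('tray'); p=slot(.078,.025); plan([(*p,.17,np.degrees(TY),-1)],[(*p,.035,np.degrees(TY),-1)])
E
```

```text
clock: 23.9
ee_pos: [0.5568, -0.1349, 0.0318]
tool_rot: [2.224, 2.217, 0.001]
force: [0.5, -0.7, 0.1]
finger_gap: 0.0651
gripper_force: 0.0
ee_pos: [0.5571, -0.1345, 0.0322]
finger_gap: 0.0515
finger_gap: 0.0519
force: [0.1, -0.4, -0.7]
force: [-0.3, 0.5, -0.9]
force: [-0.5, 0.1, -1.1]
force: [0.2, 0.5, -1.4]
force: [0.4, 0.0, -1.1]
force: [0.2, -0.2, -1.5]
pocket
[1.257, 0.173, 0.005, 0.0, 0.0, 0.249, -1.0] n=6.1 | 
[0.0, 0.0, 0.45, 0.0, 0.0, 0.0, -1.0] n=2.2 | 
tray
[-0.621, 0.106, 0.005, 0.0, 0.0, -0.028, -1.0] n=3.0 | 
[0.0, 0.0, 0.45, 0.0, 0.0, 0.0, -1.0] n=2.2 |
```

```bash
python3 -m jog '[[-0.621,0.106,0.005,0,0,-0.028,-1],[-0.621,0.106,0.005,0,0,-0.028,-1],[-0.621,0.106,0.005,0,0,-0.028,-1],[-0.621,0.106,0.005,0,0,-0.028,-1],[-0.621,0.106,0.005,0,0,-0.028,-1]]' | grep ee
python3 -m jog '[[0,0,0.15,0,0,0,-1],[0,0,0.3,0,0,0,-1],[0,0,0.4,0,0,0,-1],[0,0,0.438,0,0,0,-1],[0,0,0.438,0,0,0,-1]]'
python3 -m jog '[[0,0,0,0,0,0,-1],[0,0,0.003,0,0,0,-1],[0,0,0.003,0,0,0,0.6],[0,0,0.003,0,0,0,0.6],[0,0,0.003,0,0,0,0.6]]'
python3 - <<'E'
from h import *
s=read_state()['ee_pos']
plan([(*s[:2],.17,5,.6)],[(.6583,-.1395,.13,0,.6)])
E
```

```text
ee_pos: [0.5875, -0.3199, 0.1696]
clock: 27.15
ee_pos: [0.5882, -0.3189, 0.0393]
tool_rot: [2.121, 2.317, 0.001]
force: [0.7, 0.3, -0.9]
finger_gap: 0.0509
gripper_force: 20.0
clock: 27.78
ee_pos: [0.5876, -0.3205, 0.0379]
tool_rot: [2.124, 2.315, 0.0]
force: [-0.1, -0.2, 0.9]
finger_gap: 0.0679
gripper_force: 0.0
[-0.0, 0.0, -0.44, 0.0, 0.0, -0.0, 0.6] n=2.1 | 
[0.581, 0.287, 0.133, 0.0, 0.0, 0.028, 0.6] n=3.2 |
```

```bash
python3 -m jog '[[0,0,-0.2,0,0,0,0.6],[0,0,-0.44,0,0,0,0.6],[0,0,-0.44,0,0,0,0.6],[0,0,-0.44,0,0,0,0.6]]' | grep ee
python3 -m jog '[[0.581,0.287,0.133,0,0,0.028,0.6],[0.581,0.287,0.133,0,0,0.028,0.6],[0.581,0.287,0.133,0,0,0.028,0.6],[0.581,0.287,0.133,0,0,0.028,0.6],[0.581,0.287,0.133,0,0,0.028,0.6]]' >/dev/null
python3 -m jog '[[0,0,0,0,0,0,0.6],[0,0,0,0,0,0,0.6]]' | grep ee
python3 - <<'E'
from h import *
for n in('top','scene'):
  for c,a,p in caps(snap(n,n+'4'),n): print(n,'cap',a,p.round(4))
plan([(.6583,-.1395,.03,0,.6)])
E
```

```text
ee_pos: [0.5878, -0.3206, 0.1705]
ee_pos: [0.6577, -0.1421, 0.1298]
top cap 121 [0.8115 0.06   0.08  ]
top cap 123 [ 0.6551 -0.0275  0.08  ]
top cap 122 [ 0.5889 -0.3237  0.08  ]
top cap 123 [ 0.54   -0.0332  0.08  ]
top cap 130 [ 0.5356 -0.3732  0.08  ]
top cap 136 [ 0.4324 -0.3307  0.08  ]
top cap 144 [ 0.3537 -0.0169  0.08  ]
top cap 140 [0.3493 0.0792 0.08  ]
scene cap 89 [ 0.3704 -0.789   0.08  ]
scene cap 106 [ 0.5355 -0.3737  0.08  ]
scene cap 108 [ 0.3603 -0.0138  0.08  ]
scene cap 117 [0.3563 0.0819 0.08  ]
scene cap 85 [ 0.546  -0.0313  0.08  ]
scene cap 119 [ 0.6649 -0.134   0.08  ]
scene cap 120 [ 0.6612 -0.0252  0.08  ]
scene cap 276 [0.8161 0.0623 0.08  ]
[0.006, 0.001, 0.334, 0.0, 0.0, -0.001, 0.6] n=1.6 |
```

The second tray bottle has shifted about 2 cm, but it is still upright and well inside the tray. Both views agree on that. I'll go on with the next bottle.

```bash
python3 -m jog '[[0.006,0.001,0.1,0,0,0,0.6],[0.006,0.001,0.2,0,0,0,0.6],[0.006,0.001,0.334,0,0,0,0.6],[0.006,0.001,0.334,0,0,0,0.6],[0.006,0.001,0.334,0,0,0,-1]]' 20
python3 -m jog '[[0,0,0,0,0,0,-1],[0,0,0,0,0,0,-1],[0,0,0,0,0,0,-1],[0,0,0,0,0,0,-1],[0,0,0,0,0,0,-1]]' | grep -E 'gap|ee'
python3 -m jog '[[0,0,-0.1,0,0,0,-1],[0,0,-0.3,0,0,0,-1],[0,0,-0.47,0,0,0,-1],[0,0,-0.47,0,0,0,-1],[0,0,-0.47,0,0,0,-1]]' | grep gap
for i in 1 2 3 4 5 6; do python3 -m jog '[[0,0,0,0,0,0,-1]]' | grep '^force'; done
python3 - <<'E'
from h import *
print(read_state()['ee_pos'])
print('pocket'); p=pocket(1,1);print(p); plan([(.64,.06,.17,-20,-1)],[(*p,.17,-45,-1)],[(*p,.035,-45,-1)])
print('tray'); p=slot(-.078,-.031); plan([(*p,.17,np.degrees(TY),-1)],[(*p,.035,np.degrees(TY),-1)])
E
```

```text
clock: 29.88
ee_pos: [0.6595, -0.138, 0.0312]
tool_rot: [2.223, 2.218, 0.002]
force: [0.3, -0.1, 0.8]
finger_gap: 0.0649
gripper_force: 0.0
ee_pos: [0.6597, -0.1379, 0.0318]
finger_gap: 0.0516
finger_gap: 0.0516
force: [-0.2, 0.3, -3.2]
force: [1.0, 0.7, -3.0]
force: [0.6, 0.1, -3.1]
force: [-0.3, 0.5, -1.8]
force: [-0.5, 0.0, -2.6]
force: [0.1, 0.5, -3.6]
[ 0.65858542 -0.13752038  0.17067547]
pocket
[0.60847037 0.24302114]
[0.658, -0.063, 0.002, 0.0, 0.0, 0.111, -1.0] n=3.2 | 
[0.537, -0.307, 0.0, 0.0, 0.0, 0.139, -1.0] n=3.0 | 
[0.0, 0.0, 0.45, 0.0, 0.0, 0.0, -1.0] n=2.2 | 
tray
[-0.842, -0.737, 0.002, 0.0, 0.0, -0.028, -1.0] n=5.4 | 
[0.0, 0.0, 0.45, 0.0, 0.0, 0.0, -1.0] n=2.2 |
```

This one is full (about 2.9 N), so it goes in pocket (+,+).

```bash
python3 -m jog '[[0.658,-0.063,0.002,0,0,0.111,-1],[0.658,-0.063,0.002,0,0,0.111,-1],[0.658,-0.063,0.002,0,0,0.111,-1],[0.658,-0.063,0.002,0,0,0.111,-1],[0.658,-0.063,0.002,0,0,0.111,-1]]' | grep ee
python3 -m jog '[[0.537,-0.307,0,0,0,0.139,-1],[0.537,-0.307,0,0,0,0.139,-1],[0.537,-0.307,0,0,0,0.139,-1],[0.537,-0.307,0,0,0,0.139,-1],[0.537,-0.307,0,0,0,0.139,-1]]' | grep ee
python3 -m jog '[[0,0,0,0,0,0,-1],[0,0,0,0,0,0,-1]]' | grep ee
python3 - <<'E'
from h import *
p=pocket(1,1);plan([(*p,.06,-45,-1)],[(*p,.038,-45,-1)])
E
```

```text
ee_pos: [0.6399, 0.0612, 0.1702]
ee_pos: [0.6099, 0.2405, 0.1697]
ee_pos: [0.6098, 0.2404, 0.1699]
[0.003, -0.01, 0.366, 0.0, 0.0, -0.002, -1.0] n=1.8 | 
[0.0, 0.0, 0.073, 0.0, 0.0, 0.0, -1.0] n=0.4 |
```

```bash
python3 -m jog '[[0.003,-0.01,0.15,0,0,0,-1],[0.003,-0.01,0.3,0,0,0,-1],[0.003,-0.01,0.366,0,0,0,-1],[0.003,-0.01,0.366,0,0,0,-1],[0.003,-0.01,0.366,0,0,0,-1]]' | grep -E 'ee|force'
python3 -m jog '[[0,0,0.03,0,0,0,-1],[0,0,0.06,0,0,0,-1],[0,0,0.073,0,0,0,-1],[0,0,0.073,0,0,0,-1],[0,0,0.073,0,0,0,-1]]'
python3 -m jog '[[0,0,0,0,0,0,0.5],[0,0,0,0,0,0,0.5],[0,0,0,0,0,0,0.5],[0,0,0,0,0,0,0.5]]'
python3 -m jog '[[0,0,-0.1,0,0,0,0.5],[0,0,-0.25,0,0,0,0.5],[0,0,-0.44,0,0,0,0.5],[0,0,-0.44,0,0,0,0.5],[0,0,-0.44,0,0,0,0.5]]' | grep ee
python3 - <<'E'
from h import *
plan([(.62,.06,.17,-20,.6)],[(.6551,-.0275,.13,0,.6)])
E
```

```text
ee_pos: [0.609, 0.2461, 0.0624]
force: [-0.3, -0.4, -2.4]
gripper_force: 20.0
clock: 34.62
ee_pos: [0.6074, 0.2456, 0.0382]
tool_rot: [2.903, 1.2, 0.0]
force: [0.6, -0.4, -3.4]
finger_gap: 0.0517
gripper_force: 20.0
clock: 35.12
ee_pos: [0.6075, 0.2457, 0.0385]
tool_rot: [2.903, 1.2, 0.001]
force: [-0.1, -0.3, -0.1]
finger_gap: 0.0651
gripper_force: 0.0
ee_pos: [0.6072, 0.2455, 0.1701]
[-0.406, 0.468, 0.001, 0.0, 0.0, -0.139, 0.6] n=3.0 | 
[-0.234, 0.21, 0.133, 0.0, 0.0, -0.111, 0.6] n=1.9 |
```

```bash
python3 -m jog '[[-0.406,0.468,0.001,0,0,-0.139,0.6],[-0.406,0.468,0.001,0,0,-0.139,0.6],[-0.406,0.468,0.001,0,0,-0.139,0.6],[-0.406,0.468,0.001,0,0,-0.139,0.6],[-0.406,0.468,0.001,0,0,-0.139,0.6]]' | grep ee
python3 -m jog '[[-0.234,0.21,0.133,0,0,-0.111,0.6],[-0.234,0.21,0.133,0,0,-0.111,0.6],[-0.234,0.21,0.133,0,0,-0.111,0.6],[-0.234,0.21,0.133,0,0,-0.111,0.6],[-0.234,0.21,0.133,0,0,-0.111,0.6]]' | grep ee
python3 -m jog '[[0,0,0,0,0,0,0.6],[0,0,0,0,0,0,0.6]]' | grep ee
python3 - <<'E'
from h import *
for n in('top','scene'):
  for c,a,p in caps(snap(n,n+'5'),n): print(n,'cap',a,p.round(4),pt(n,*c,.086).round(4))
plan([(.6551,-.0275,.03,0,.6)])
E
```

```text
ee_pos: [0.6193, 0.06, 0.1683]
ee_pos: [0.6553, -0.0241, 0.1307]
ee_pos: [0.6553, -0.0266, 0.1306]
top cap 121 [0.8115 0.06   0.08  ] [0.8093 0.0597 0.086 ]
top cap 118 [0.6048 0.2441 0.08  ] [0.6037 0.243  0.086 ]
top cap 125 [ 0.5889 -0.3233  0.08  ] [ 0.5878 -0.3217  0.086 ]
top cap 130 [ 0.5356 -0.3732  0.08  ] [ 0.5348 -0.3714  0.086 ]
top cap 136 [ 0.4325 -0.3305  0.08  ] [ 0.4322 -0.3288  0.086 ]
top cap 145 [ 0.3536 -0.017   0.08  ] [ 0.3537 -0.0169  0.086 ]
top cap 140 [0.3493 0.0792 0.08  ] [0.3494 0.0789 0.086 ]
scene cap 87 [ 0.3703 -0.7879  0.08  ] [ 0.378  -0.7772  0.086 ]
scene cap 94 [ 0.4337 -0.33    0.08  ] [ 0.4408 -0.3236  0.086 ]
scene cap 106 [ 0.5355 -0.3737  0.08  ] [ 0.5416 -0.367   0.086 ]
scene cap 108 [ 0.3606 -0.0138  0.08  ] [ 0.3683 -0.0104  0.086 ]
scene cap 101 [ 0.5901 -0.3221  0.08  ] [ 0.5957 -0.3158  0.086 ]
scene cap 114 [0.356  0.0817 0.08  ] [0.3638 0.0842 0.086 ]
scene cap 109 [ 0.6624 -0.0208  0.08  ] [ 0.6673 -0.0174  0.086 ]
scene cap 192 [0.6053 0.2438 0.08  ] [0.6108 0.2447 0.086 ]
scene cap 273 [0.8159 0.0623 0.08  ] [0.8194 0.065  0.086 ]
[-0.001, -0.001, 0.335, 0.0, 0.0, -0.0, 0.6] n=1.6 |
```

```bash
python3 -m jog '[[0,0,0.1,0,0,0,0.6],[0,0,0.2,0,0,0,0.6],[0,0,0.335,0,0,0,0.6],[0,0,0.335,0,0,0,0.6],[0,0,0.335,0,0,0,-1]]' 20
python3 -m jog '[[0,0,0,0,0,0,-1],[0,0,0,0,0,0,-1],[0,0,0,0,0,0,-1],[0,0,0,0,0,0,-1],[0,0,0,0,0,0,-1]]' | grep -E 'gap|ee'
python3 -m jog '[[0,0,-0.1,0,0,0,-1],[0,0,-0.3,0,0,0,-1],[0,0,-0.47,0,0,0,-1],[0,0,-0.47,0,0,0,-1],[0,0,-0.47,0,0,0,-1]]' | grep gap
for i in 1 2 3 4 5 6; do python3 -m jog '[[0,0,0,0,0,0,-1]]' | grep '^force'; done
python3 - <<'E'
from h import *
print(read_state()['ee_pos'])
print('pocket'); p=pocket(1,-1);print(p); plan([(*p,.17,45,-1)],[(*p,.035,45,-1)])
print('tray'); p=slot(-.078,-.031); plan([(.55,-.2,.17,0,-1)],[(*p,.17,np.degrees(TY),-1)],[(*p,.035,np.degrees(TY),-1)])
E
```

```text
clock: 37.98
ee_pos: [0.6562, -0.0273, 0.0311]
tool_rot: [2.223, 2.218, 0.002]
force: [1.3, -0.8, -0.1]
finger_gap: 0.0652
gripper_force: 0.0
ee_pos: [0.6565, -0.0274, 0.0317]
finger_gap: 0.0518
finger_gap: 0.0518
force: [-0.4, 0.5, -3.3]
force: [0.4, -0.1, -2.2]
force: [-0.1, -0.5, -3.7]
force: [-0.7, 0.4, -2.3]
force: [0.5, 0.3, -3.2]
force: [-0.1, 0.4, -3.5]
[ 0.65526506 -0.02741264  0.17068898]
pocket
[0.60992114 0.11902963]
[0.488, -0.152, 0.002, 0.0, 0.0, -0.251, -1.0] n=4.2 | 
[0.0, 0.0, 0.45, 0.0, 0.0, 0.0, -1.0] n=2.2 | 
tray
[-0.576, -0.35, 0.002, 0.0, 0.0, -0.001, -1.0] n=3.2 | 
[-0.632, -0.377, 0.0, 0.0, 0.0, -0.027, -1.0] n=3.5 | 
[0.0, 0.0, 0.45, 0.0, 0.0, 0.0, -1.0] n=2.2 |
```

Full, so it goes in pocket (+,-).

```bash
python3 -m jog '[[0.488,-0.152,0.002,0,0,-0.251,-1],[0.488,-0.152,0.002,0,0,-0.251,-1],[0.488,-0.152,0.002,0,0,-0.251,-1],[0.488,-0.152,0.002,0,0,-0.251,-1],[0.488,-0.152,0.002,0,0,-0.251,-1]]' >/dev/null
python3 -m jog '[[0,0,0.1,0,0,0,-1],[0,0,0.25,0,0,0,-1],[0,0,0.35,0,0,0,-1],[0,0,0.35,0,0,0,-1],[0,0,0.35,0,0,0,-1]]' | grep -E 'ee|force'
python3 - <<'E'
from h import *
p=pocket(1,-1);plan([(*p,.038,45,-1)])
E
```

```text
ee_pos: [0.6112, 0.1189, 0.0665]
force: [-0.2, 1.5, -2.6]
gripper_force: 20.0
[0.003, -0.003, 0.095, 0.001, 0.0, -0.0, -1.0] n=0.5 |
```

```bash
python3 -m jog '[[0.002,-0.003,0.04,0,0,0,-1],[0.002,-0.003,0.08,0,0,0,-1],[0.002,-0.003,0.096,0,0,0,-1],[0.002,-0.003,0.096,0,0,0,-1],[0.002,-0.003,0.096,0,0,0,-1]]'
python3 -m jog '[[0,0,0,0,0,0,0.5],[0,0,0,0,0,0,0.5],[0,0,0,0,0,0,0.5],[0,0,0,0,0,0,0.5]]' | grep -E 'ee|gap'
python3 -m jog '[[0,0,-0.1,0,0,0,0.5],[0,0,-0.25,0,0,0,0.5],[0,0,-0.44,0,0,0,0.5],[0,0,-0.44,0,0,0,0.5],[0,0,-0.44,0,0,0,0.5]]' | grep ee
python3 - <<'E'
from h import *
plan([(.54,-.0332,.13,0,.6)])
E
```

```text
clock: 41.85
ee_pos: [0.6083, 0.1185, 0.0375]
tool_rot: [-1.2, -2.903, 0.003]
force: [-5.6, -2.1, 8.4]
finger_gap: 0.051
gripper_force: 20.0
ee_pos: [0.6089, 0.1189, 0.0361]
finger_gap: 0.0648
ee_pos: [0.6087, 0.1187, 0.1679]
[-0.196, -0.52, 0.127, -0.0, 0.0, 0.25, 0.6] n=4.2 |
```

```bash
python3 -m jog '[[-0.196,-0.52,0.05,0,0,0.25,0.6],[-0.196,-0.52,0.127,0,0,0.25,0.6],[-0.196,-0.52,0.127,0,0,0.25,0.6],[-0.196,-0.52,0.127,0,0,0.25,0.6],[-0.196,-0.52,0.127,0,0,0.25,0.6]]' >/dev/null
python3 -m jog '[[0,0,0,0,0,0,0.6],[0,0,0,0,0,0,0.6]]' | grep ee
python3 - <<'E'
from h import *
s=snap('scene','scene6');t=snap('top','top6')
for n,im in(('top',t),('scene',s)):
  for c,a,p in caps(im,n): print(n,'cap',a,c.round(0),p.round(4),pt(n,*c,.086).round(4))
cv2.imwrite('pics/crop6.png',cv2.resize(s[150:350,150:480,::-1],None,fx=2.4,fy=2.4))
plan([(.54,-.0332,.03,0,.6)])
E
```

```text
ee_pos: [0.5404, -0.0322, 0.1299]
top cap 121 [307. 142.] [0.8115 0.06   0.08  ] [0.8093 0.0597 0.086 ]
top cap 126 [284. 223.] [0.6091 0.1187 0.08  ] [0.608  0.1181 0.086 ]
top cap 119 [231. 226.] [0.6047 0.2441 0.08  ] [0.6035 0.2429 0.086 ]
top cap 125 [469. 228.] [ 0.5889 -0.3233  0.08  ] [ 0.5878 -0.3217  0.086 ]
top cap 131 [491. 250.] [ 0.5355 -0.3732  0.08  ] [ 0.5347 -0.3713  0.086 ]
top cap 136 [476. 294.] [ 0.4325 -0.3305  0.08  ] [ 0.4322 -0.3288  0.086 ]
top cap 140 [301. 333.] [0.3493 0.0792 0.08  ] [0.3494 0.0789 0.086 ]
scene cap 86 [121. 112.] [ 0.3695 -0.7894  0.08  ] [ 0.3772 -0.7787  0.086 ]
scene cap 89 [226. 164.] [ 0.4332 -0.3308  0.08  ] [ 0.4402 -0.3244  0.086 ]
scene cap 109 [186. 179.] [ 0.5357 -0.3732  0.08  ] [ 0.5418 -0.3665  0.086 ]
scene cap 106 [351. 188.] [ 0.3602 -0.0139  0.08  ] [ 0.368  -0.0105  0.086 ]
scene cap 101 [187. 197.] [ 0.5902 -0.3221  0.08  ] [ 0.5957 -0.3158  0.086 ]
scene cap 113 [388. 200.] [0.3558 0.0816 0.08  ] [0.3636 0.0841 0.086 ]
scene cap 72 [306. 229.] [ 0.546  -0.0276  0.08  ] [ 0.552  -0.0241  0.086 ]
scene cap 148 [354. 273.] [0.6084 0.1181 0.08  ] [0.6138 0.1202 0.086 ]
scene cap 193 [416. 298.] [0.6055 0.2437 0.08  ] [0.6109 0.2447 0.086 ]
scene cap 277 [270. 338.] [0.8162 0.0624 0.08  ] [0.8196 0.0651 0.086 ]
[-0.002, -0.002, 0.334, -0.0, -0.0, 0.001, 0.6] n=1.6 |
```

View pics/crop6.png

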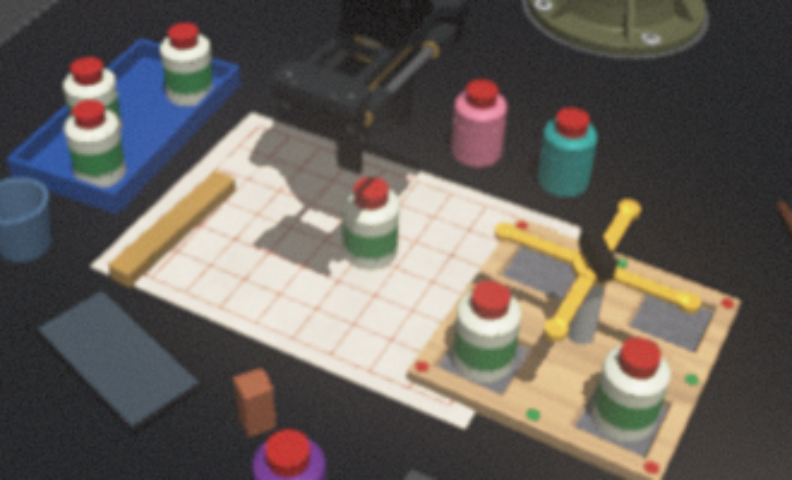

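The view shows two bottles seated upright in carrier pockets (caps at crop (490,297) and (640,357)) and three upright in the tray. The last one is at (371,192).

```bash
python3 -m jog '[[-0.002,-0.002,0.1,0,0,0,0.6],[-0.002,-0.002,0.2,0,0,0,0.6],[-0.002,-0.002,0.334,0,0,0,0.6],[-0.002,-0.002,0.334,0,0,0,0.6],[-0.002,-0.002,0.334,0,0,0,-1]]' 20
python3 -m jog '[[0,0,0,0,0,0,-1],[0,0,0,0,0,0,-1],[0,0,0,0,0,0,-1],[0,0,0,0,0,0,-1],[0,0,0,0,0,0,-1]]' | grep -E 'gap|ee'
python3 -m jog '[[0,0,-0.1,0,0,0,-1],[0,0,-0.3,0,0,0,-1],[0,0,-0.47,0,0,0,-1],[0,0,-0.47,0,0,0,-1],[0,0,-0.47,0,0,0,-1]]' | grep gap
for i in 1 2 3 4 5 6; do python3 -m jog '[[0,0,0,0,0,0,-1]]' | grep '^force'; done
python3 - <<'E'
from h import *
print(read_state()['ee_pos'])
print('pocket'); p=pocket(-1,-1);print(p); plan([(*p,.17,-45,-1)],[(*p,.065,-45,-1)])
print('tray'); p=slot(-.078,-.031); plan([(.5,-.2,.17,0,-1)],[(*p,.17,np.degrees(TY),-1)],[(*p,.035,np.degrees(TY),-1)])
E
```

```text
clock: 44.58
ee_pos: [0.5407, -0.0335, 0.0312]
tool_rot: [2.218, 2.223, 0.002]
force: [-0.4, -0.4, 0.4]
finger_gap: 0.0652
gripper_force: 0.0
ee_pos: [0.5412, -0.0338, 0.0316]
finger_gap: 0.0513
finger_gap: 0.0515
force: [0.5, -0.5, -2.7]
force: [-0.2, -0.1, -3.2]
force: [-0.2, 0.3, -3.5]
force: [0.2, 0.0, -3.3]
force: [-0.0, 0.3, -3.1]
force: [-0.8, -0.4, -3.6]
[ 0.53975666 -0.03369911  0.17099356]
pocket
[0.48592963 0.11757886]
[0.504, -0.179, 0.003, 0.0, 0.0, 0.25, -1.0] n=4.2 | 
[0.0, 0.0, 0.35, 0.0, 0.0, 0.0, -1.0] n=1.7 | 
tray
[-0.554, -0.133, 0.003, 0.0, 0.0, 0.0, -1.0] n=2.7 | 
[-0.632, -0.21, 0.0, 0.0, 0.0, -0.027, -1.0] n=3.2 | 
[0.0, 0.0, 0.45, 0.0, 0.0, 0.0, -1.0] n=2.2 |
```

Full, so it goes in pocket (-,-).

```bash
python3 -m jog '[[0.504,-0.179,0.003,0,0,0.25,-1],[0.504,-0.179,0.003,0,0,0.25,-1],[0.504,-0.179,0.003,0,0,0.25,-1],[0.504,-0.179,0.003,0,0,0.25,-1],[0.504,-0.179,0.003,0,0,0.25,-1]]' >/dev/null
python3 -m jog '[[0,0,0.1,0,0,0,-1],[0,0,0.25,0,0,0,-1],[0,0,0.35,0,0,0,-1],[0,0,0.35,0,0,0,-1],[0,0,0.35,0,0,0,-1]]' | grep -E 'ee|force'
python3 - <<'E'
from h import *
p=pocket(-1,-1);plan([(*p,.0385,-45,-1)])
E
```

```text
ee_pos: [0.4869, 0.1178, 0.0664]
force: [0.3, 0.2, -1.7]
gripper_force: 20.0
[-0.003, -0.002, 0.093, 0.0, -0.001, 0.0, -1.0] n=0.4 |
```

```bash
python3 -m jog '[[-0.003,-0.002,0.04,0,0,0,-1],[-0.003,-0.002,0.08,0,0,0,-1],[-0.003,-0.002,0.092,0,0,0,-1],[-0.003,-0.002,0.092,0,0,0,-1],[-0.003,-0.002,0.092,0,0,0,-1]]'
python3 -m jog '[[0,0,0,0,0,0,0.5],[0,0,0,0,0,0,0.5],[0,0,0,0,0,0,0.5],[0,0,0,0,0,0,0.5]]' | grep -E 'ee|gap'
python3 -m jog '[[0,0,-0.1,0,0,0,0.5],[0,0,-0.25,0,0,0,0.5],[0,0,-0.44,0,0,0,0.5],[0,0,-0.44,0,0,0,0.5],[0,0,-0.44,0,0,0,0.5]]' | grep ee
python3 - <<'E'
from h import *
plan([(.46,-.14,.2,-45,.6)])
E
```

```text
clock: 48.45
ee_pos: [0.484, 0.117, 0.0377]
tool_rot: [2.901, 1.204, -0.003]
force: [-3.6, -1.9, 5.0]
finger_gap: 0.0519
gripper_force: 20.0
ee_pos: [0.485, 0.1173, 0.0374]
finger_gap: 0.0654
ee_pos: [0.4845, 0.117, 0.169]
[-0.664, 0.547, -0.103, 0.0, 0.0, 0.0, 0.6] n=4.2 |
```

```bash
python3 -m jog '[[-0.664,0.547,-0.103,0,0,0,0.6],[-0.664,0.547,-0.103,0,0,0,0.6],[-0.664,0.547,-0.103,0,0,0,0.6],[-0.664,0.547,-0.103,0,0,0,0.6],[-0.664,0.547,-0.103,0,0,0,0.6]]' | grep ee
python3 - <<'E'
from h import *
s=snap('scene','scene7');t=snap('top','top7')
for n,im in(('top',t),('scene',s)):
  for c,a,p in caps(im,n): print(n,'cap',a,c.round(0),p.round(4),pt(n,*c,.086).round(4))
a=cv2.resize(s[150:350,150:480],(400,242));b=cv2.resize(t[130:330,200:520],(400,250))
cv2.imwrite('pics/crop7.png',cv2.resize(np.vstack([a,b])[:,:,::-1],None,fx=1.2,fy=1.2))
plan([(.5472,.05,.2,-45,.6)],[(.5472,.1803,.16,-45,.6)])
E
```

```text
ee_pos: [0.4582, -0.1447, 0.1986]
top cap 121 [307. 142.] [0.8115 0.06   0.08  ] [0.8093 0.0597 0.086 ]
top cap 124 [284. 223.] [0.6091 0.1188 0.08  ] [0.6079 0.1183 0.086 ]
top cap 118 [231. 226.] [0.6046 0.244  0.08  ] [0.6034 0.2428 0.086 ]
top cap 120 [469. 227.] [ 0.5896 -0.3235  0.08  ] [ 0.5886 -0.3219  0.086 ]
top cap 130 [491. 250.] [ 0.5356 -0.3732  0.08  ] [ 0.5348 -0.3714  0.086 ]
top cap 129 [284. 275.] [0.4833 0.1176 0.08  ] [0.4828 0.1171 0.086 ]
top cap 137 [476. 294.] [ 0.4325 -0.3306  0.08  ] [ 0.4322 -0.3289  0.086 ]
top cap 144 [343. 330.] [ 0.3537 -0.0169  0.08  ] [ 0.3538 -0.0168  0.086 ]
top cap 140 [301. 333.] [0.3493 0.0792 0.08  ] [0.3494 0.0789 0.086 ]
scene cap 84 [121. 112.] [ 0.3697 -0.7899  0.08  ] [ 0.3773 -0.7792  0.086 ]
scene cap 90 [226. 164.] [ 0.433  -0.3306  0.08  ] [ 0.44   -0.3243  0.086 ]
scene cap 107 [186. 178.] [ 0.5355 -0.3736  0.08  ] [ 0.5416 -0.3668  0.086 ]
scene cap 109 [351. 188.] [ 0.3608 -0.0137  0.08  ] [ 0.3686 -0.0103  0.086 ]
scene cap 103 [187. 197.] [ 0.5904 -0.322   0.08  ] [ 0.596  -0.3157  0.086 ]
scene cap 115 [389. 200.] [0.3559 0.0818 0.08  ] [0.3637 0.0843 0.086 ]
scene cap 134 [380. 236.] [0.4833 0.1171 0.08  ] [0.4898 0.1192 0.086 ]
scene cap 141 [354. 273.] [0.6076 0.1177 0.08  ] [0.6131 0.1198 0.086 ]
scene cap 190 [417. 298.] [0.6051 0.2438 0.08  ] [0.6105 0.2447 0.086 ]
scene cap 274 [270. 338.] [0.816  0.0623 0.08  ] [0.8194 0.0649 0.086 ]
[0.656, -0.243, -0.004, -0.001, 0.0, -0.0, 0.6] n=3.4 | 
[0.307, -0.307, 0.133, 0.0, 0.0, 0.0, 0.6] n=2.2 |
```

View pics/crop7.png

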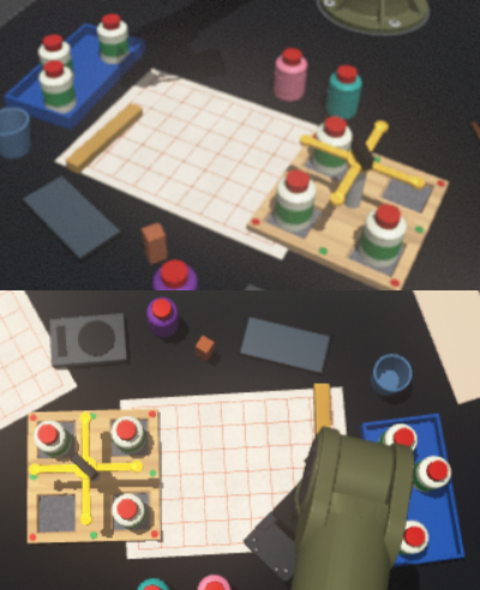

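All six are sorted. The crops show three upright in carrier pockets, three upright in the tray and the collar still open. Now for locking it.

```bash
python3 -m jog '[[0.656,-0.243,-0.004,0,0,0,0.4],[0.656,-0.243,-0.004,0,0,0,0.4],[0.656,-0.243,-0.004,0,0,0,0.4],[0.656,-0.243,-0.004,0,0,0,0.4],[0.656,-0.243,-0.004,0,0,0,0.4]]' | grep ee
python3 -m jog '[[0.307,-0.307,0.133,0,0,0,0.4],[0.307,-0.307,0.133,0,0,0,0.4],[0.307,-0.307,0.133,0,0,0,0.4],[0.307,-0.307,0.133,0,0,0,0.4],[0.307,-0.307,0.133,0,0,0,0.4]]' | grep ee
python3 -m jog '[[0,0,0,0,0,0,0.4],[0,0,0,0,0,0,0.4]]' | grep ee
python3 - <<'E'
from h import *
plan([(.5472,.1808,.103,-45.5,.4)])
E
```

```text
ee_pos: [0.5467, 0.0561, 0.2003]
ee_pos: [0.548, 0.1788, 0.1617]
ee_pos: [0.5479, 0.1802, 0.162]
[-0.0, -0.003, 0.197, 0.0, -0.0, 0.003, 0.4] n=0.9 |
```

```bash
python3 -m jog '[[0,-0.003,0.1,0,0,0.003,0.4],[0,-0.003,0.197,0,0,0.003,0.4],[0,-0.003,0.197,0,0,0.003,0.4],[0,-0.003,0.197,0,0,0.003,0.4],[0,-0.003,0.197,0,0,0.003,-1]]' 25
python3 -m jog '[[0,0,0,0,0,0,-1],[0,0,0,0,0,0,-1],[0,0,0,0,0,0,-1],[0,0,0,0,0,0,-1],[0,0,0,0,0,0,-1]]'
```

```text
clock: 52.42
ee_pos: [0.5479, 0.1824, 0.1041]
tool_rot: [2.907, 1.19, 0.004]
force: [-0.7, -0.4, -0.2]
finger_gap: 0.0565
gripper_force: 0.0
clock: 53.05
ee_pos: [0.5483, 0.1805, 0.1025]
tool_rot: [2.905, 1.189, 0.003]
force: [3.7, -2.9, -1.2]
finger_gap: 0.0139
gripper_force: 25.0
```

```bash
python3 -m jog '[[0,0,0,0,0,-0.055,-1],[0,0,0,0,0,-0.11,-1],[0,0,0,0,0,-0.165,-1],[0,0,0,0,0,-0.22,-1],[0,0,0,0,0,-0.265,-1]]' | grep -E 'ee|force'
python3 -m jog '[[0,0,0,0,0,0,-1],[0,0,0,0,0,0,-1],[0,0,0,0,0,0,-1]]'
python3 - <<'E'
from h import *
s=read_state();M=R.from_rotvec(s['tool_rot']).as_matrix();print(np.degrees(np.arctan2(M[1,1],M[0,1])),s['torque'])
E
```

```text
ee_pos: [0.5471, 0.181, 0.1025]
force: [0.8, -1.5, -0.3]
gripper_force: 25.6
clock: 54.05
ee_pos: [0.5471, 0.1811, 0.1025]
tool_rot: [2.18, 2.261, -0.001]
force: [1.8, -3.3, 0.1]
finger_gap: 0.014
gripper_force: 25.3
2.1127823698006356 [-0.77785297 -0.41271844 -0.46096646]
```

```bash
python3 -m jog '[[0,0,0,0,0,0,0.4],[0,0,0,0,0,0,0.4],[0,0,0,0,0,0,0.4],[0,0,-0.15,0,0,0,0.4],[0,0,-0.35,0,0,0,0.4]]' | grep ee
python3 -m jog '[[-0.9,-0.25,-0.05,0,0,0,0.4],[-0.9,-0.25,-0.05,0,0,0,0.4],[-0.9,-0.25,-0.05,0,0,0,0.4],[-0.9,-0.25,-0.05,0,0,0,0.4],[-0.9,-0.25,-0.05,0,0,0,0.4]]' | grep ee
python3 -m jog '[[0,0,0,0,0,0,0.4],[0,0,0,0,0,0,0.4],[0,0,0,0,0,0,0.4],[0,0,0,0,0,0,0.4]]' | grep ee
python3 - <<'E'
from h import *
s=snap('scene','scene8');t=snap('top','top8')
for c,a,p in caps(t): print(a,p.round(4))
a=cv2.resize(s[150:350,150:480],(400,242));b=cv2.resize(t[130:330,200:520],(400,250))
cv2.imwrite('pics/crop8.png',cv2.resize(np.vstack([a,b])[:,:,::-1],None,fx=1.2,fy=1.2))
E
```

```text
ee_pos: [0.5455, 0.1819, 0.2072]
ee_pos: [0.4813, -0.0944, 0.2228]
ee_pos: [0.4827, -0.0895, 0.2225]
121 [0.8115 0.06   0.08  ]
64 [0.6115 0.114  0.08  ]
125 [ 0.5889 -0.3233  0.08  ]
130 [ 0.5356 -0.3732  0.08  ]
88 [0.4804 0.1154 0.08  ]
137 [ 0.4325 -0.3306  0.08  ]
144 [ 0.3537 -0.0169  0.08  ]
140 [0.3493 0.0792 0.08  ]
```

View pics/crop8.png

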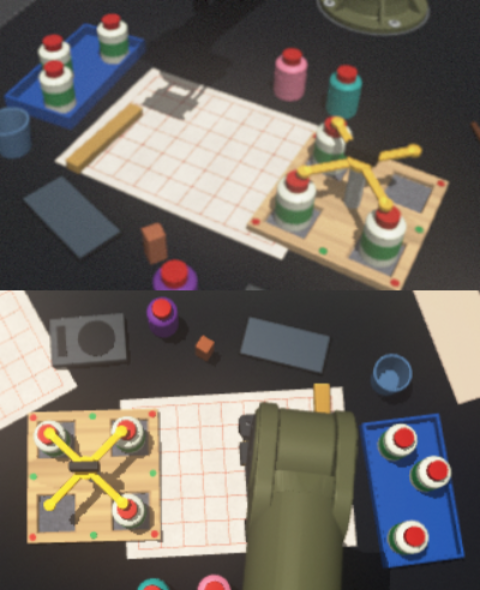

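The crops show the collar locked, its arms lying diagonally over the three carrier bottles. Three bottles stand upright in the tray, the arm is clear and nothing else has been disturbed.

```bash
python3 -c "from bench import sign_off; print(sign_off())"
```

```text
the job is handed in; nothing more can be done
None
```

I've handed the job in: the three full bottles are in carrier pockets, the three empties stand upright in the blue tray, and the collar is turned to its locked stop; no verdict was returned.

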